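Pin an engine-mount bracket and show it to the inspection camera

TASK

Drop the two short steel pins, one by one, fully home into the two bores of the aluminium bracket while it lies in its welding nest; the long pin stays in the rack. Then lift the bracket out of the nest, pins still in, and hold it upright in the air before the inspection camera, with its tube stub pointing straight into the lens and the stub's mouth centred on the lens 100 mm in front of it. Finish while holding it there, still, and leave the camera and the other things on the bench alone.

Things in the scene. Friction and masses are not known exactly. Their poses are not given: they have to be found in the camera images.
- bracket: Loose aluminium bracket, about 440 g, lying in the nest (2.5 mm play). Foot 124 (x) x 44 (y) x 26 mm; mid-top an upright lug 28 (x) x 16 (y) mm, 50 mm high (top 76 mm above the underside): grip it there, across the 16 mm. A round tube stub, 22 mm diameter, 30 mm long, is welded to the middle of one long side and points along -y. Origin: centre of the underside; z up.
- bore_a (a point): Centre of the flat bottom of the bracket's bore at its -x end (46 mm from the middle). Blind bore, 15 mm diameter with a 2 mm chamfer, 20 mm deep: its mouth is 20 mm above this point, on the foot's top. Axes as the bracket's.
- bore_b (a point): The same for the bore at the bracket's +x end.
- stub_mouth (a point): Centre of the open end of the bracket's tube stub: 52 mm from the bracket's origin along its -y and 13 mm up. Axes as the bracket's.
- nest: Fixed dark steel plate 180 (x) x 110 (y) x 12 mm with 10 mm high, 12 mm wide fences round the bracket's foot, one at each end and two on each long side. The bracket's underside rests on the plate, 12 mm above the bench. Origin: centre of its underside.
- rack: Fixed wooden block 60 (x) x 180 (y) x 40 (z) mm with three upright holes (14 mm diameter, 20 mm deep) in its top, at y = -60, 0 and +60 mm on its middle line, a pin in each; which pin is where varies. Origin: centre of its underside.
- pin_1: Loose short pin, plain round steel, 12 mm diameter, 56 mm long, about 50 g, chamfered at the foot, standing upright in the rack with 36 mm showing. Both short pins are alike; either goes in either bore, and 36 mm shows there too when it is home. Origin: centre of its lower end; z along the pin, up.
- pin_2: The other short pin, same as pin_1.
- long_pin: Loose long pin, 12 mm diameter, 76 mm long (56 mm showing), in the rack. Stays there. Origin: centre of its lower end.
- lens (a point): Centre of the front glass of the inspection camera (42 mm black lens tube on a grey box), which looks level along this frame's -x; z up. It is 190 to 250 mm above the bench; the head's height on the column varies.
- stand: Fixed camera stand: grey base 120 x 130 x 14 mm with a 20 mm column 334 mm high. The head stands out to -x and its lens front is 110 mm from the column's axis. Origin: under the column; z up.
- hammer: Loose hammer lying on the bench, 260 mm long. Leave alone. Origin: under the middle of its length, handle to -x, head to +x.
- v_block: Loose grooved steel block (two upright cheeks on a base), 70 x 50 x 46 mm. Leave alone. Origin: centre of its underside.
- offcut: Loose piece of steel tube standing on end, 48 mm diameter, 60 mm high. Leave alone. Origin: centre of its underside.
There are look-alikes about, which are no part of the job. What is meant by the bracket is not brown or purple, and is the larger of those in its own colour.

How it is judged:
By the outcome, as a careful person would: the job done as asked, in the order asked, and still so for the second after the job is handed in, while the arm keeps its last pose, push and grip.
It also fails if it takes over 72 s, if anything falls off the work surface, if the arm or the gripper's body presses on something with over 40 N, if the wrist force passes 120 N, or if a joint passes its speed limit or range.

ROBOT

A 6-joint arm with a two-finger parallel gripper is mounted at the origin on the work surface. World frame = base frame: x ahead of the robot, y to its left, z up, the work surface at z = 0. Lengths are in mm, angles in rad, forces in N, time in s.
With the tool pointing down it reaches from about 275 to 725 mm from the base axis. Payload 5.6 kg.
Tool frame: the origin (TCP) lies midway between the tips of the shut fingers; the grasp point (between the pads) lies 19 mm behind it; z points along the fingers, y is the line along which they close (so a half turn about z gives the same grasp; the last joint's range is limited). The gripper opens to 85 mm and grips with 20 to 120 N. Pads are 22 mm wide; open, the fingers measure 114 mm over their backs; the gripper's body (76 mm by 85 mm) begins 54 mm behind the grasp point. The pads swing forward as they close: fully open they stand 13 mm farther back than shut.
Start: joints at [1.605, 0.255, 0.108, 0, -1.424, -0.285], TCP at [136.471, 532.793, 231.283] pointing down, gripper open.
Joint ranges: [-2.95, 2.95], [-1.21, 1.97], [-1.09, 1.5], [-2.87, 1.71], [-2.94, -0.07], [-3.05, 3.05]. Speed limits (rad/s): [2.57, 2.57, 3.14, 3.14, 3.14, 3.14].

INTERFACE

Orientations are given as a rotation vector (axis times angle).
In Python, from plant import * gives the robot as it stands. The module is installed in compiled form; this text tells all that it offers.
- The arm moves only by the tool step_arm, never from a script. Its argument "commands" is a list of rows, each an object of numbers: "tx", "ty", "tz": the shift along the tool's x, y, z in m; "ax", "ay", "az": the turn, a rotation vector about the tool's x, y, z in rad; "grip": the closure, from 0 (fully open) to 1 (shut). In form: [{"tx": .., "ty": .., "tz": .., "ax": .., "ay": .., "az": .., "grip": ..}, ...]. A call has 1 to 5 rows; each row shifts and turns the commanded pose from where the row before left it, along the tool's axes as they then stand; what a row does not reach is not made up. A row lasts 1/12 s, in which the tool goes at most 41.7 mm and 7.16 degrees, less where a joint would pass 70% of its speed; a pose out of reach is approached as far as the arm can. A call is refused whole if a number of a shift passes 0.0417 or a number of a turn 0.125, either way. A call with a gripper value outside its range is refused whole. The fingers move at their own pace and stop on an object; the grip force is fixed at half the most. Time passes only in rows, so rows that do not move let the fingers close. It gives the time, the measured TCP pose, the force, the opening and the grip force at its end, in the units of the state.
- get_obs(): the state, without advancing time (a new reading comes with each control period).
- capture(name): name is "side" or "top"; returns a dict with "frame" (420x560x3 uint8, red, green, blue), "range_z" (420x560 float32, mm along the optical axis (not along the pixel's ray), 0 where there is no reading), "fovy" (degrees; the focal length in pixels is half the picture's height over the tangent of half this angle, whatever the lens; pixels are square), "cx", "cy" (the principal point, pixels), "D" ([k1, k2, p1, p2, k3] as OpenCV has them; the pictures are not rectified), "rvec" (rotation vector, rad) and "tvec" (3), from world to camera coordinates, as OpenCV has them. Camera axes: x right, y down, z forward; pixel columns grow to the right and rows downward; lengths in mm; the calibration is good to about 2 mm. A picture is of the moment at which its call begins.
- job_done(): hands the job in; it is judged then, once.
Trained networks look in a picture, given as the dict that the camera call returned (one of the last four; its "shot" number tells which), for a name from the list of things; names that differ only in an ending like _2 or _b are one class to them, and where a whole thing is asked for, a point or a joint stands for the part that bears it (a point fixed in the world has none). Each returns a list of dicts, best first, with "p" (0 to 1); they miss things now and then, are a little off and sometimes report something else, mostly with a low value. They report only what shows in the picture. A call takes as long as a camera call. They do not tell look-alikes from the thing itself.
- look_for(name, picture): "position" ([column, row] in pixels, amid what is visible of it).
- trace(name, picture): "region" (420x560 bool, what is visible of it) and "position" ([column, row] in pixels, amid what is visible of it).
The state is a dict: "time_s": time; "joints": joint angles; "joint_vel": joint speeds; "joint_efforts": joint torques, N m; "ee_pos": TCP position; "ee_rot": TCP orientation; "ft_force": force on the tool from outside, world axes, zero at the start; "ft_torque": the same for the moment, N m; "gripper_width": finger opening in mm; "grip_force": force on a finger pad.
Only numpy, scipy, OpenCV 4.12 (cv2) and the standard library are available. Lean on these libraries where they do the work, as an engineer would, in place of code of your own. Each camera call takes 0.05 s, during which the arm holds its last target. There are 200 camera calls.

## Working session

There is one attempt and no reset: what is moved stays moved. The work goes in short steps, Python scripts to look and compute and a tool call to move; the robot and the scene stay as the last step left them, time stands still between calls to the robot, and variables do not carry over. Pictures are saved under pics/ and viewed, at most 10 in all, crops included, and the job is handed in when it is done.

Besides the shell and the picture viewer there is one more tool, called after "Call:" as name(argument=value, ...), one argument or row to a line, values as JSON. step_arm: Moves the arm, as the interface text tells. Its arguments: {"type":"object","properties":{"commands":{"type":"array"}},"required":["commands"]}

```bash
mkdir -p pics; cat > h.py <<'E'
from plant import *
import numpy as np, cv2
def cam(p):
    h=p["frame"].shape[0]; f=h/2/np.tan(np.radians(p["fovy"])/2)
    K=np.array([[f,0,p["cx"]],[0,f,p["cy"]],[0,0,1.]])
    R=cv2.Rodrigues(np.array(p["rvec"],float))[0]; return K,np.array(p["D"],float),R,np.array(p["tvec"],float).ravel()
def cloud(p,mask=None):
    """world xyz for pixels of mask (N,3), with pixel coords"""
    K,D,R,t=cam(p); z=p["range_z"]
    m=(z>0) if mask is None else (mask&(z>0))
    v,u=np.nonzero(m)
    n=cv2.undistortPoints(np.stack([u,v],1).astype(float)[:,None],K,D)[:,0]
    zz=z[v,u][:,None]; P=np.hstack([n*zz,zz])
    return (P-t)@R, np.stack([u,v],1)
def ray(p,uv):
    K,D,R,t=cam(p); n=cv2.undistortPoints(np.array(uv,float).reshape(-1,1,2),K,D)[:,0]
    d=np.hstack([n,np.ones((len(n),1))])@R; return -R.T@t, d
def onplane(p,uv,z):
    c,d=ray(p,uv); return c+d*((z-c[2])/d[:,2])[:,None]
def proj(p,X):
    K,D,R,t=cam(p); return cv2.projectPoints(np.array(X,float).reshape(-1,1,3),cv2.Rodrigues(R)[0],t,K,D)[0][:,0]
E
python3 - <<'E'
from h import *
o=get_obs(); print({k:np.round(v,3) for k,v in o.items()})
for n in("top","side"):
    p=capture(n); cv2.imwrite(f"pics/{n}0.png",p["frame"][:,:,::-1]); K,D,R,t=cam(p); print(n,K[0,0],-R.T@t,R[2])
    for nm in["bracket","stub_mouth","bore_a","pin_1","long_pin","lens","nest","rack","stand","hammer","v_block","offcut"]:
        print(nm,[(round(d["p"],2),np.round(d["position"]).tolist()) for d in look_for(nm,p)])
E
```

```text
{'time_s': np.float64(0.0), 'joints': array([ 1.605,  0.256,  0.107, -0.   , -1.424, -0.285]), 'joint_vel': array([-0.   , -0.002, -0.   , -0.001,  0.001,  0.001]), 'joint_efforts': array([ 0.0000e+00, -3.8663e+01,  2.3795e+01,  5.3650e+00, -6.0000e-03,
       -0.0000e+00]), 'ee_pos': array([136.335, 532.327, 230.393]), 'ee_rot': array([ 3.115, -0.393, -0.   ]), 'ft_force': array([-0.618, -0.245,  1.044]), 'ft_torque': array([ 0.011, -0.011, -0.014]), 'grip_force': np.float64(0.0), 'gripper_width': np.float64(85.442)}
top 477.4607692251376 [ 349.58694003  -72.58891834 1527.91839086] [ 0.14405595 -0.00534167 -0.98955513]
bracket [(0.95, [211.0, 205.0]), (0.86, [278.0, 186.0]), (0.57, [263.0, 243.0]), (0.51, [311.0, 231.0])]
stub_mouth [(0.79, [276.0, 186.0]), (0.75, [210.0, 208.0]), (0.75, [310.0, 227.0]), (0.69, [264.0, 246.0])]
bore_a [(0.84, [263.0, 246.0]), (0.82, [311.0, 232.0]), (0.72, [207.0, 201.0]), (0.53, [274.0, 186.0])]
pin_1 []
long_pin []
lens [(0.9, [404.0, 200.0]), (0.56, [400.0, 207.0])]
nest [(0.91, [258.0, 247.0])]
rack [(0.59, [146.0, 226.0])]
stand [(0.95, [400.0,
[... 226 characters left out ...]
73347 -0.63095944 -0.7652283 ]
bracket [(0.95, [321.0, 249.0]), (0.9, [310.0, 207.0]), (0.75, [260.0, 301.0]), (0.66, [258.0, 229.0]), (0.5, [369.0, 206.0])]
stub_mouth [(0.9, [259.0, 301.0]), (0.77, [310.0, 206.0]), (0.72, [322.0, 252.0]), (0.65, [258.0, 226.0])]
bore_a [(0.94, [259.0, 299.0]), (0.89, [321.0, 249.0]), (0.84, [313.0, 208.0]), (0.82, [257.0, 224.0])]
pin_1 [(0.64, [274.0, 411.0]), (0.53, [170.0, 297.0])]
long_pin []
lens [(0.74, [309.0, 89.0])]
nest [(0.93, [320.0, 261.0])]
rack [(0.95, [272.0, 383.0]), (0.43, [276.0, 412.0])]
stand [(0.78, [314.0, 122.0])]
hammer [(0.74, [264.0, 170.0]), (0.61, [168.0, 300.0])]
v_block [(0.94, [264.0, 172.0])]
offcut [(0.77, [371.0, 201.0])]
```

```bash
python3 - <<'E'
import cv2
a=cv2.imread("pics/top0.png")[120:320,110:450]; cv2.imwrite("pics/topc.png",cv2.resize(a,None,fx=2.3,fy=2.3,interpolation=2))
b=cv2.imread("pics/side0.png"); cv2.imwrite("pics/sidec.png",cv2.resize(b,(800,600),interpolation=2))
E
```

```text
(no output)
```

View pics/topc.png

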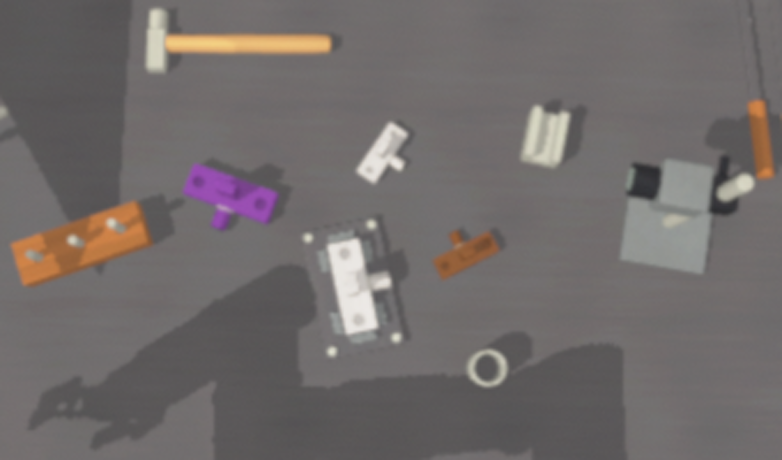

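View pics/sidec.png

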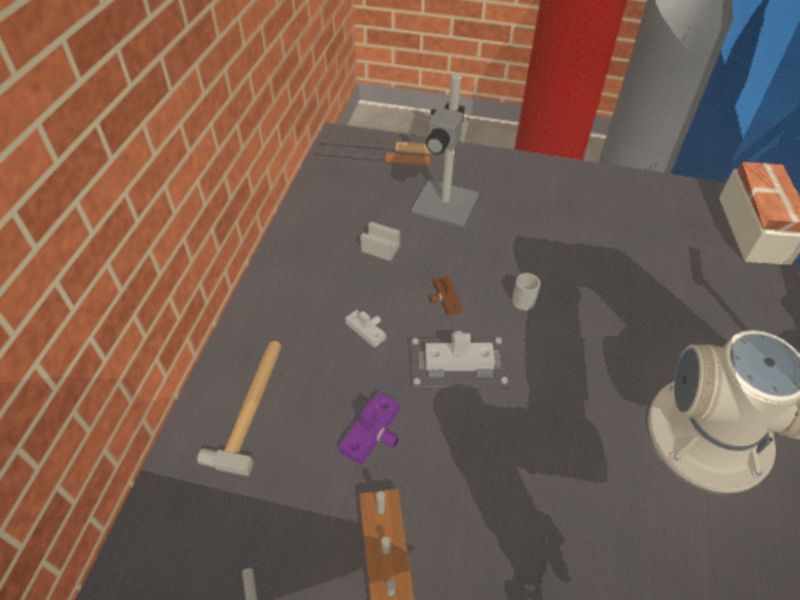

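The top view shows four bracket shapes: white in the nest at (263,243), small white at (277,186), purple at (211,205) and brown at (311,231). The one meant is the white in the nest: it isn't brown or purple, and it's the larger of the two white ones. The rack is at (146,226) with three pins. The lens is the dark tube at about (390,198).

```bash
python3 - <<'E'
from h import *
T=capture("top"); S=capture("side")
a=cv2.resize(T["frame"][215:275,225:300,::-1],None,fx=7,fy=7,interpolation=2)
b=cv2.resize(T["frame"][200:252,108:183,::-1],None,fx=7,fy=7,interpolation=2)
c=cv2.resize(S["frame"][225:280,280:362,::-1],None,fx=6,fy=6,interpolation=2)
d=cv2.resize(S["frame"][335:420,245:300,::-1],None,fx=4.5,fy=4.5,interpolation=2)
W=np.zeros((600,800,3),np.uint8)
def put(im,x,y):
    s=min(1,(300)/im.shape[0],400/im.shape[1]); im=cv2.resize(im,None,fx=s,fy=s); W[y:y+im.shape[0],x:x+im.shape[1]]=im
put(a,0,0);put(b,400,0);put(c,0,300);put(d,400,300)
cv2.imwrite("pics/crop.png",W)
for n,p in(("T",T),("S",S)):
    for nm,k in(("bracket",5),("rack",2),("nest",1),("pin_1",4),("stand",1),("lens",2)):
        for d in trace(nm,p)[:k]:
            P,_=cloud(p,d["region"]&True)
            if len(P)<4: print(n,nm,d["position"],len(P)); continue
            xy=P[:,:2].astype(np.float32); r=cv2.minAreaRect(xy)
            print(n,nm,round(d["p"],2),np.round(d["position"]),len(P),"med",np.round(np.median(P,0)),"z",np.round(np.percentile(P[:,2],[5,50,95])),"rect",np.round(r[0]),np.round(r[1]),round(r[2]))
    np.savez(f"{n}.npz",**{k:v for k,v in p.items()})
E
```

```text
T bracket 0.78 [210. 207.] 609 med [585. 127.  26.] z [ 9. 26. 76.] rect [576. 130.] [126.  74.] 72
T bracket 0.73 [264. 241.] 586 med [466. -51.  38.] z [23. 38. 87.] rect [468. -63.] [124.  73.] 14
T bracket 0.71 [312. 232.] 270 med [ 513. -199.   19.] z [ 9. 19. 53.] rect [ 521. -199.] [47. 86.] 28
T bracket 0.55 [277. 186.] 246 med [649. -85.  18.] z [ 7. 18. 49.] rect [651. -92.] [45. 84.] 58
T rack 0.85 [147. 225.] 1106 med [511. 326.  40.] z [20. 40. 45.] rect [514. 328.] [ 64. 181.] 21
T nest 0.94 [260. 249.] 1219 med [451. -41.  14.] z [ 7. 14. 25.] rect [464. -48.] [180. 109.] 13
T stand 0.93 [401. 209.] 1975 med [ 560. -460.  230.] z [ 10. 230. 284.] rect [ 558. -504.] [134. 246.] 12
T lens 0.77 [407. 200.] 969 med [ 574. -438.  265.] z [218. 265. 274.] rect [ 601. -480.] [113. 212.] 4
T lens 0.7 [348. 179.] 321 med [ 676. -313.   31.] z [17. 31. 51.] rect [ 680. -310.] [47. 68.] 80
S bracket 0.94 [322. 249.] 980 med [466. -38.  36.] z [18. 36. 85.] rect [469. -58.] [125.  77.] 15
S bracket 0.85 [255. 229.] 385 med [651. -76.  15.] z [ 2. 15. 47.] rect [652. -88.] [47. 86.
[... 213 characters left out ...]
acket 0.36 [318. 259.] 1533 med [464. -17.  11.] z [ 2. 11. 21.] rect [466. -50.] [186. 126.] 14
S rack 0.82 [270. 384.] 1818 med [515. 331.  39.] z [36. 39. 42.] rect [517. 323.] [ 59. 167.] 21
S nest 0.82 [319. 260.] 1478 med [462. -17.  11.] z [ 5. 11. 21.] rect [465. -47.] [183. 119.] 13
S pin_1 0.63 [267. 383.] 60 med [514. 334.  69.] z [40. 69. 76.] rect [514. 332.] [11. 10.] 63
S pin_1 0.56 [275. 411.] 58 med [494. 389.  69.] z [38. 69. 77.] rect [495. 387.] [10. 11.] 17
S stand 0.56 [314. 127.] 1899 med [ 570. -460.   59.] z [  9.  59. 296.] rect [  671. -1221.] [ 152. 1712.] 8
S lens 0.82 [308.  87.] 745 med [ 575. -413.  258.] z [160. 258. 269.] rect [  669. -1222.] [ 156. 1712.] 9
```

View pics/crop.png

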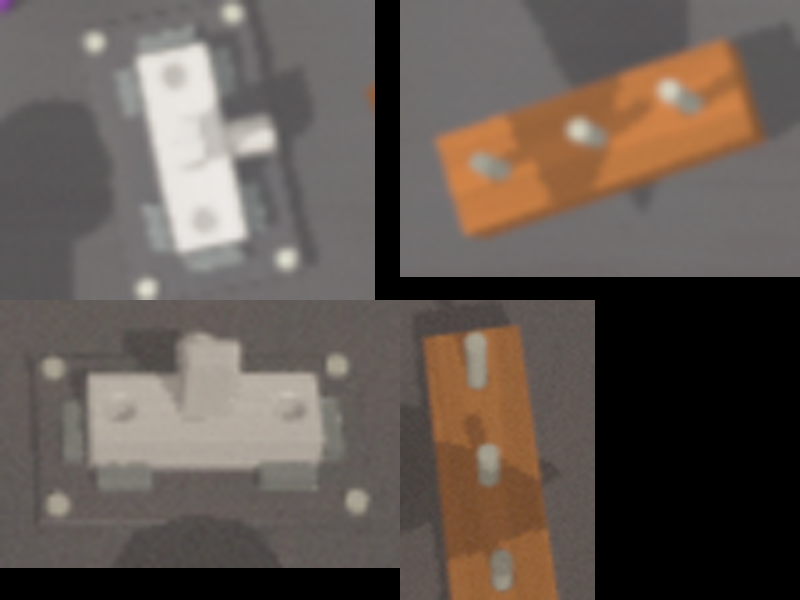

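The crops confirm it. The white bracket sits in the nest with its stub pointing along world −y. In the rack, the pin nearest the bracket (top of the side crop) is clearly the longest, so the middle and far pins are the short ones. Next I'll fit the poses.

```bash
cat > fit.py <<'E'
from h import *
from scipy.optimize import minimize, least_squares
def rectfit(P,L,W,x0,gate=15):
    """pose x,y,th of LxW rect best covering points: min over sum of outside dist, with centring by soft edges"""
    def loc(q): 
        c,s=np.cos(q[2]),np.sin(q[2]); d=P[:,:2]-q[:2]; return d@np.array([[c,-s],[s,c]])
    k=np.all(abs(loc(x0))<[L/2+gate,W/2+gate],1); P=P[k]
    def f(q):
        e=np.abs(loc(q))-[L/2,W/2]; o=np.maximum(e,-0)
        return np.minimum((o**2).sum(1),100).sum()
    r=min((minimize(f,np.array(x0)+d,method="Nelder-Mead",options=dict(xatol=.01,fatol=.01,initial_simplex=np.array(x0)+np.array([[0,0,0],[4,0,0],[0,4,0],[0,0,.05]]))) for d in [np.zeros(3)]),key=lambda r:r.fun)
    l=loc(r.x); m=np.all(abs(l)<[L/2+5,W/2+5],1); pc=np.percentile(l[m],[1,99],axis=0)
    ctr=pc.mean(0); c,s=np.cos(r.x[2]),np.sin(r.x[2])
    return np.round(np.r_[r.x[:2]+[c*ctr[0]-s*ctr[1],s*ctr[0]+c*ctr[1]],np.degrees(r.x[2])],1), np.round(pc[1]-pc[0],1), len(P), np.round(np.median(P[:,2]),1)
E
python3 - <<'E'
from fit import *
for n in"TS":
    p=dict(np.load(n+".npz")); P,uv=cloud(p); col=p["frame"][uv[:,1],uv[:,0]].astype(int)
    z=P[:,2]; near=lambda x,y,r:np.hypot(P[:,0]-x,P[:,1]-y)<r
    b=near(465,-48,85)&(abs(z-38)<5); print(n,"foot",rectfit(P[b],124,44,(466,-50,.24),10))
    b=near(465,-48,60)&(z>82)&(z<94); print(n,"lug",P[b].mean(0).round(1),rectfit(P[b],28,16,(466,-50,.24),10))
    b=near(465,-48,140)&(abs(z-12)<4); print(n,"plate",rectfit(P[b],180,110,(465,-48,.24),8))
    b=near(514,330,120)&(abs(z-40)<4); print(n,"rack",rectfit(P[b],60,180,(514,328,.35),10))
    for y in(275,332,389):
        x=514-(y-332)/57*19.5
        b=near(x,y,16)&(z>50)
        Q=P[b]
        if len(Q)<5: print("few",len(Q));continue
        c=p["rvec"];
        r=least_squares(lambda q:np.minimum(np.hypot(Q[:,0]-q[0],Q[:,1]-q[1]),9)-6,Q[:,:2].mean(0),loss="soft_l1")
        top=Q[Q[:,2]>np.percentile(Q[:,2],95)-5]
        print(n,"pin",len(Q),r.x.round(1),"zmax",np.percentile(Q[:,2],[90,97,100]).round(),"topmean",top.mean(0).round(1))
    b=near(570,-460,150)&(z>140)
    Q=P[b]; cc=col[b]; dark=cc.max(1)<70
    print(n,"head",len(Q),"ext",np.percentile(Q,[2,98],axis=0).round(), "dark",dark.sum(), np.percentile(Q[dark],[2,50,98],axis=0).round())
    t=Q[~dark&(Q[:,2]>np.percentile(Q[~dark,2],50))]
    h=np.histogram(Q[~dark][:,2],bins=range(140,350,10));print(h[0])
    b=near(570,-460,200)&(abs(z-14)<5); print(n,"base",rectfit(P[b],120,130,(555,-480,-1.45),15),cv2.minAreaRect(P[b][:,:2].astype(np.float32)))
E
```

```text
T foot (array([464.8, -50.1,  14.2]), array([122.1,  46.7]), 422, np.float64(38.0))
T lug [463.5 -48.2  87.9] (array([464.1, -48.3,  15.3]), array([27. , 15.4]), 46, np.float64(87.8))
T plate (array([463.8, -47.8,  13.9]), array([177.9, 108.8]), 833, np.float64(12.2))
T rack (array([512.7, 327.9,  21.1]), array([ 60.1, 177.4]), 776, np.float64(40.1))
T pin 26 [534.7 272.6] zmax [ 99. 100. 101.] topmean [534.3 272.3  97.5]
T pin 20 [513.4 327.2] zmax [79. 80. 81.] topmean [512.7 326.3  77.8]
T pin 22 [492.3 383.2] zmax [78. 79. 80.] topmean [491.6 383.4  76.3]
T head 1032 ext [[ 546. -497.  228.]
 [ 605. -378.  335.]] dark 227 [[ 547. -498.  240.]
 [ 577. -404.  259.]
 [ 609. -380.  267.]]
[  0   0   0   0   0   0   0   5  20  28  50  66 286 247  11  10   9   9
  16  48]
T base (array([ 546.2, -484.7,  -98.5]), array([120.5,  86.2]), 784, np.float64(14.2)) ((569.4102783203125, -448.684326171875), (356.79296875, 364.57208251953125), 81.49816131591797)
S foot (array([465.5, -44.7,  13.3]), array([122.8,  46.2]), 554, np.float64(36.5))
S lug [465.5 -44.3  86.2] (array([465.7, -44.8,   8.6]), array([25.6, 19.3]), 69, np.float64(86.2))
S plate (array([465.5, -43.8,  13.6]), array([178. , 109.6]), 1094, np.float64(11.0))
S rack (array([517. , 322.4,  21.3]), array([ 57.9, 160.3]), 1859, np.float64(39.0))
S pin 72 [536.3 274. ] zmax [96. 97. 97.] topmean [536.2 274.8  94.7]
S pin 50 [514.9 330.1] zmax [76. 77. 78.] topmean [514.5 330.5  75.1]
S pin 46 [494.1 385.6] zmax [76. 77. 78.] topmean [494.1 386.6  74.4]
S head 912 ext [[ 546. -492.  149.]
 [ 605. -375.  331.]] dark 119 [[ 552. -489.  233.]
 [ 574. -388.  257.]
 [ 601. -374.  263.]]
[ 20  12   3   0   0   0   0  15  48  71  83  79 294  36  22  21  20  23
  24  22]
S base (array([ 568.6, -484.4,  -97.9]), array([117.8, 125.9]), 814, np.float64(12.7)) ((598.9476928710938, -458.01556396484375), (203.20753479003906, 347.5011291503906), 0.3783212900161743)
```

Call:
step_arm(
  commands=[
    {"az": -0.124, "grip": 0.5},
    {"az": -0.124, "grip": 0.5},
    {"az": -0.124, "grip": 0.5},
    {"az": -0.124, "grip": 0.5},
    {"grip": 0.5},
  ],
)

```text
$.commands[0]: bad value
```

Call:
step_arm(
  commands=[
    {"tx": 0.026, "ty": 0.019, "tz": 0.008, "grip": 0.5},
    {"tx": 0.026, "ty": 0.019, "tz": 0.008, "grip": 0.5},
    {"tx": 0.026, "ty": 0.019, "tz": 0.008, "grip": 0.5},
    {"tx": 0.026, "ty": 0.019, "tz": 0.008, "grip": 0.5},
    {"tx": 0.026, "ty": 0.019, "tz": 0.008, "grip": 0.5},
  ],
)

```text
$.commands[0]: bad value
```

Call:
step_arm(
  commands=[
    {"tx": 0.026, "ty": 0.019, "tz": 0.008, "grip": 0.5},
    {"tx": 0.026, "ty": 0.019, "tz": 0.008, "grip": 0.5},
    {"tx": 0.026, "ty": 0.019, "tz": 0.008, "grip": 0.5},
    {"tx": 0.026, "ty": 0.019, "tz": 0.008, "grip": 0.5},
    {"tx": 0.026, "ty": 0.019, "tz": 0.008, "grip": 0.5},
  ],
)

```text
$.commands[0]: bad value
```

Call:
step_arm(
  commands=[
    {"tx": 0.026, "ty": 0.019, "tz": 0.008, "grip": 0.5},
    {"tx": 0.026, "ty": 0.019, "tz": 0.008, "grip": 0.5},
    {"grip": 0.5},
    {"grip": 0.5},
    {"grip": 0.5},
  ],
)

```text
$.commands[0]: bad value
```

```bash
cat > go.py <<'E'
from h import *
from scipy.spatial.transform import Rotation as Ro
def go(target,yaw):
    o=get_obs(); R=Ro.from_rotvec(o["ee_rot"]).as_matrix(); p=np.array(o["ee_pos"])
    y=np.radians(yaw); c,s=np.cos(y),np.sin(y); G=np.array([[c,s,0],[s,-c,0],[0,0,-1.]])
    print("t",round(float(o["time_s"]),2),"pos",p.round(1),"F",np.round(o["ft_force"],1),"w",round(float(o["gripper_width"]),1),"gf",round(float(o["grip_force"]),1),
      "turn(tool)",Ro.from_matrix(R.T@G).as_rotvec().round(3),"shift(after turn, m)",((np.array(target)-p)@G/1000).round(4), "joints",np.round(o["joints"],2))
E
python3 -c "
from go import *
go((493.2,384.4,130),14)"
```

```text
t 2.0 pos [136.5 532.8 231.3] F [ 0.2 -0.1 -1.2] w 85.4 gf 0.0 turn(tool) [-0.    -0.    -0.495] shift(after turn, m) [0.3102 0.2303 0.1013] joints [ 1.6   0.26  0.11  0.   -1.42 -0.28]
```

Call:
step_arm(
  commands=[
    {"tx": 0, "ty": 0, "tz": 0, "ax": 0, "ay": 0, "az": -0.124, "grip": 0.5},
    {"tx": 0, "ty": 0, "tz": 0, "ax": 0, "ay": 0, "az": -0.124, "grip": 0.5},
    {"tx": 0, "ty": 0, "tz": 0, "ax": 0, "ay": 0, "az": -0.124, "grip": 0.5},
    {"tx": 0, "ty": 0, "tz": 0, "ax": 0, "ay": 0, "az": -0.124, "grip": 0.5},
    {"tx": 0, "ty": 0, "tz": 0, "ax": 0, "ay": 0, "az": 0, "grip": 0.5},
  ],
)

```text
time_s: 2.42
ee_pos: [136.5, 532.8, 231.3]
ee_rot: [3.117, 0.391, -0.0]
ft_force: [-0.5, 0.9, -0.3]
gripper_width: 42.9
grip_force: 0.0
```

Call:
step_arm(
  commands=[
    {"tx": 0.026, "ty": 0.019, "tz": 0.008, "ax": 0, "ay": 0, "az": 0, "grip": 0.5},
    {"tx": 0.026, "ty": 0.019, "tz": 0.008, "ax": 0, "ay": 0, "az": 0, "grip": 0.5},
    {"tx": 0.026, "ty": 0.019, "tz": 0.008, "ax": 0, "ay": 0, "az": 0, "grip": 0.5},
    {"tx": 0.026, "ty": 0.019, "tz": 0.008, "ax": 0, "ay": 0, "az": 0, "grip": 0.5},
    {"tx": 0.026, "ty": 0.019, "tz": 0.008, "ax": 0, "ay": 0, "az": 0, "grip": 0.5},
  ],
)

```text
time_s: 2.83
ee_pos: [286.8, 471.5, 191.1]
ee_rot: [-3.118, -0.378, -0.0]
ft_force: [-0.5, 0.6, -0.3]
gripper_width: 42.8
grip_force: 0.0
```

Call:
step_arm(
  commands=[
    {"tx": 0.026, "ty": 0.019, "tz": 0.008, "ax": 0, "ay": 0, "az": 0, "grip": 0.5},
    {"tx": 0.026, "ty": 0.019, "tz": 0.008, "ax": 0, "ay": 0, "az": 0, "grip": 0.5},
    {"tx": 0.026, "ty": 0.019, "tz": 0.008, "ax": 0, "ay": 0, "az": 0, "grip": 0.5},
    {"tx": 0.026, "ty": 0.019, "tz": 0.008, "ax": 0, "ay": 0, "az": 0, "grip": 0.5},
    {"tx": 0.026, "ty": 0.019, "tz": 0.008, "ax": 0, "ay": 0, "az": 0, "grip": 0.5},
  ],
)

```text
time_s: 3.25
ee_pos: [436.2, 410.8, 151.0]
ee_rot: [-3.119, -0.377, -0.0]
ft_force: [-0.4, -0.0, 0.4]
gripper_width: 42.7
grip_force: 0.0
```

Call:
step_arm(
  commands=[
    {"tx": 0.026, "ty": 0.019, "tz": 0.008, "ax": 0, "ay": 0, "az": 0, "grip": 0.5},
    {"tx": 0.026, "ty": 0.019, "tz": 0.008, "ax": 0, "ay": 0, "az": 0, "grip": 0.5},
    {"tx": 0, "ty": 0, "tz": 0, "ax": 0, "ay": 0, "az": 0, "grip": 0.5},
    {"tx": 0, "ty": 0, "tz": 0, "ax": 0, "ay": 0, "az": 0, "grip": 0.5},
  ],
)

```text
time_s: 3.58
ee_pos: [495.6, 386.0, 134.0]
ee_rot: [3.118, 0.374, -0.002]
ft_force: [0.4, 0.6, -0.2]
gripper_width: 42.7
grip_force: 0.0
```

```bash
python3 -c "
from go import *
go((493.2,384.4,45),14)"
```

```text
t 3.58 pos [495.6 386.  134. ] F [ 0.4  0.6 -0.2] w 42.7 gf 0.0 turn(tool) [ 0.001  0.002 -0.006] shift(after turn, m) [-0.0027  0.001   0.089 ] joints [ 0.91  0.45  0.15 -0.   -1.27  0.9 ]
```

Call:
step_arm(
  commands=[
    {"tx": -0.0025, "ty": 0.001, "tz": 0.025, "ax": 0, "ay": 0, "az": -0.006, "grip": 0.5},
    {"tx": 0, "ty": 0, "tz": 0.025, "ax": 0, "ay": 0, "az": 0, "grip": 0.5},
    {"tx": 0, "ty": 0, "tz": 0.02, "ax": 0, "ay": 0, "az": 0, "grip": 0.5},
    {"tx": 0, "ty": 0, "tz": 0.012, "ax": 0, "ay": 0, "az": 0, "grip": 0.5},
    {"tx": 0, "ty": 0, "tz": 0.007, "ax": 0, "ay": 0, "az": 0, "grip": 0.5},
  ],
)

```text
time_s: 4.0
ee_pos: [490.8, 385.7, 44.7]
ee_rot: [3.116, 0.391, -0.003]
ft_force: [-1.6, -0.8, -0.2]
gripper_width: 42.9
grip_force: 0.0
```

```bash
python3 - <<'E'
from go import *
go((493.2,384.4,45),14)
S=capture("side");T=capture("top")
a=cv2.resize(S["frame"][330:420,230:310,::-1],None,fx=5,fy=5,interpolation=2)
b=cv2.resize(T["frame"][190:260,100:180,::-1],None,fx=5,fy=5,interpolation=2)
W=np.zeros((450,800,3),np.uint8);W[:450,:400]=a;W[:350,400:]=b;cv2.imwrite("pics/g1.png",W)
E
```

```text
t 4.0 pos [490.8 385.7  44.7] F [-1.6 -0.8 -0.2] w 42.9 gf 0.0 turn(tool) [0.001 0.002 0.005] shift(after turn, m) [ 0.002   0.0019 -0.0003] joints [ 0.92  0.51  0.01 -0.   -1.07  0.91]
```

View pics/g1.png

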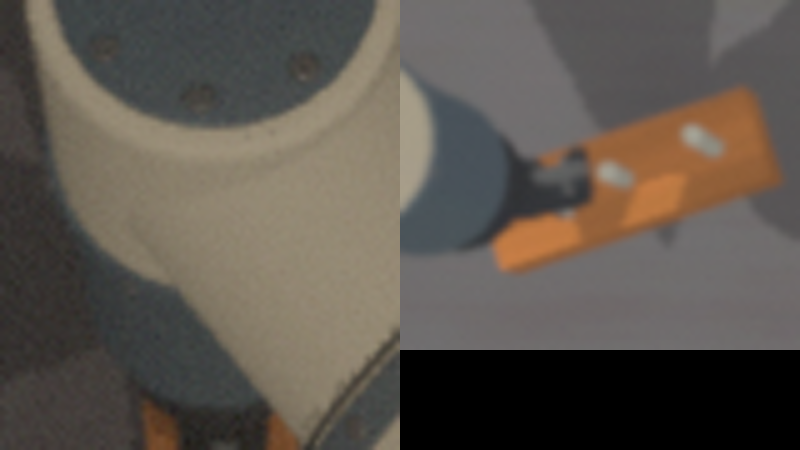

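The top crop shows the gripper over the far pin with one finger clear of the middle pin. The side view is blocked by the arm. I'll correct by 2 mm and close.

Call:
step_arm(
  commands=[
    {"tx": 0.002, "ty": 0.002, "tz": 0, "ax": 0, "ay": 0, "az": 0, "grip": 0.5},
    {"tx": 0, "ty": 0, "tz": 0, "ax": 0, "ay": 0, "az": 0, "grip": 1},
    {"tx": 0, "ty": 0, "tz": 0, "ax": 0, "ay": 0, "az": 0, "grip": 1},
    {"tx": 0, "ty": 0, "tz": 0, "ax": 0, "ay": 0, "az": 0, "grip": 1},
    {"tx": 0, "ty": 0, "tz": 0, "ax": 0, "ay": 0, "az": 0, "grip": 1},
  ],
)

```text
time_s: 4.52
ee_pos: [495.2, 384.9, 47.5]
ee_rot: [-3.115, -0.393, -0.003]
ft_force: [-1.5, 0.4, 4.4]
gripper_width: 10.0
grip_force: 58.4
```

Call:
step_arm(
  commands=[
    {"tx": 0, "ty": 0, "tz": 0, "ax": 0, "ay": 0, "az": 0, "grip": 1},
    {"tx": 0, "ty": 0, "tz": 0, "ax": 0, "ay": 0, "az": 0, "grip": 1},
    {"tx": 0, "ty": 0, "tz": 0, "ax": 0, "ay": 0, "az": 0, "grip": 1},
  ],
)

```text
time_s: 4.77
ee_pos: [495.3, 384.9, 47.4]
ee_rot: [-3.116, -0.394, -0.003]
ft_force: [-0.5, 0.5, 5.0]
gripper_width: 10.0
grip_force: 58.5
```

```bash
python3 - <<'E'
from go import *
go((493.2,384.4,180),14)
E
```

```text
t 4.77 pos [495.3 384.9  47.4] F [-0.5  0.5  5. ] w 10.0 gf 58.5 turn(tool) [-0.001 -0.002  0.007] shift(after turn, m) [-0.0021  0.     -0.1326] joints [ 0.91  0.51  0.01  0.   -1.07  0.91]
```

Call:
step_arm(
  commands=[
    {"tx": 0, "ty": 0, "tz": -0.015, "ax": 0, "ay": 0, "az": 0, "grip": 1},
    {"tx": 0, "ty": 0, "tz": -0.03, "ax": 0, "ay": 0, "az": 0, "grip": 1},
    {"tx": 0, "ty": 0, "tz": -0.035, "ax": 0, "ay": 0, "az": 0, "grip": 1},
    {"tx": 0, "ty": 0, "tz": -0.035, "ax": 0, "ay": 0, "az": 0, "grip": 1},
    {"tx": 0, "ty": 0, "tz": -0.02, "ax": 0, "ay": 0, "az": 0, "grip": 1},
  ],
)

```text
time_s: 5.18
ee_pos: [495.7, 384.8, 185.4]
ee_rot: [-3.115, -0.393, -0.006]
ft_force: [0.5, 0.6, 0.8]
gripper_width: 10.2
grip_force: 59.1
```

```bash
python3 - <<'E'
from go import *
# bores at bracket +-46
th=np.radians(14); c=np.array([465,-47.3]); e=np.array([np.cos(th),np.sin(th)])
print("a",c-46*e,"b",c+46*e)
go((*(c+46*e),180),14)
go((*(c-46*e),180),14)
E
```

```text
a [420.36639659 -58.4284072 ] b [509.63360341 -36.1715928 ]
t 5.18 pos [495.7 384.8 185.4] F [0.5 0.6 0.8] w 10.2 gf 59.1 turn(tool) [-0.002 -0.004  0.007] shift(after turn, m) [-0.0883  0.4118  0.0054] joints [ 0.91  0.42  0.23  0.   -1.38  0.91]
t 5.18 pos [495.7 384.8 185.4] F [0.5 0.6 0.8] w 10.2 gf 59.1 turn(tool) [-0.002 -0.004  0.007] shift(after turn, m) [-0.1803  0.4118  0.0054] joints [ 0.91  0.42  0.23  0.   -1.38  0.91]
```

Call:
step_arm(
  commands=[
    {"tx": -0.0075, "ty": 0.02, "tz": 0, "ax": 0, "ay": 0, "az": 0.007, "grip": 1},
    {"tx": -0.0075, "ty": 0.036, "tz": 0, "ax": 0, "ay": 0, "az": 0, "grip": 1},
    {"tx": -0.0075, "ty": 0.036, "tz": 0, "ax": 0, "ay": 0, "az": 0, "grip": 1},
    {"tx": -0.0075, "ty": 0.036, "tz": 0, "ax": 0, "ay": 0, "az": 0, "grip": 1},
    {"tx": -0.0075, "ty": 0.036, "tz": 0, "ax": 0, "ay": 0, "az": 0, "grip": 1},
  ],
)

```text
time_s: 5.6
ee_pos: [497.5, 214.4, 180.8]
ee_rot: [3.118, 0.383, -0.002]
ft_force: [1.0, 0.6, -0.2]
gripper_width: 9.7
grip_force: 59.1
```

Call:
step_arm(
  commands=[
    {"tx": -0.0075, "ty": 0.036, "tz": 0, "ax": 0, "ay": 0, "az": 0, "grip": 1},
    {"tx": -0.0075, "ty": 0.036, "tz": 0, "ax": 0, "ay": 0, "az": 0, "grip": 1},
    {"tx": -0.0075, "ty": 0.036, "tz": 0, "ax": 0, "ay": 0, "az": 0, "grip": 1},
    {"tx": -0.0075, "ty": 0.036, "tz": 0, "ax": 0, "ay": 0, "az": 0, "grip": 1},
    {"tx": -0.0075, "ty": 0.036, "tz": 0, "ax": 0, "ay": 0, "az": 0, "grip": 1},
  ],
)

```text
time_s: 6.02
ee_pos: [504.6, 30.6, 181.0]
ee_rot: [-3.118, -0.383, 0.001]
ft_force: [1.5, 0.1, -0.5]
gripper_width: 9.9
grip_force: 59.1
```

Call:
step_arm(
  commands=[
    {"tx": -0.0075, "ty": 0.036, "tz": 0.03, "ax": 0, "ay": 0, "az": 0, "grip": 1},
    {"tx": -0.0065, "ty": 0.026, "tz": 0.03, "ax": 0, "ay": 0, "az": 0, "grip": 1},
    {"tx": 0, "ty": 0, "tz": 0.03, "ax": 0, "ay": 0, "az": 0, "grip": 1},
    {"tx": 0, "ty": 0, "tz": 0, "ax": 0, "ay": 0, "az": 0, "grip": 1},
    {"tx": 0, "ty": 0, "tz": 0, "ax": 0, "ay": 0, "az": 0, "grip": 1},
  ],
)

```text
time_s: 6.43
ee_pos: [505.4, -27.2, 94.1]
ee_rot: [3.118, 0.382, -0.006]
ft_force: [0.2, 0.6, 0.4]
gripper_width: 10.4
grip_force: 59.1
```

```bash
python3 - <<'E'
from go import *
go((509.6,-36.2,75),14)
S=capture("side");T=capture("top")
np.savez("S1.npz",**S);np.savez("T1.npz",**T)
a=cv2.resize(S["frame"][180:285,270:350,::-1],None,fx=5,fy=5,interpolation=2)
b=cv2.resize(T["frame"][190:270,215:295,::-1],None,fx=5,fy=5,interpolation=2)
W=np.zeros((525,800,3),np.uint8);W[:525,:400]=a;W[:400,400:]=b;cv2.imwrite("pics/g2.png",W)
for p in(S,T):
  for nm in("pin_1","bore_a"): print(nm,[(round(d["p"],2),np.round(d["position"],1).tolist()) for d in look_for(nm,p)])
E
```

```text
t 6.43 pos [505.4 -27.2  94.1] F [0.2 0.6 0.4] w 10.4 gf 59.1 turn(tool) [ 0.     0.004 -0.001] shift(after turn, m) [0.0019 0.0097 0.0191] joints [ 0.26  0.26 -0.25  0.   -1.07  1.56]
pin_1 [(0.43, [268.5, 381.4])]
bore_a [(0.86, [260.3, 302.1]), (0.79, [322.9, 249.1]), (0.68, [254.4, 227.8])]
pin_1 [(0.2, [135.7, 228.6])]
bore_a [(0.71, [267.5, 250.4]), (0.6, [275.7, 183.9]), (0.57, [313.4, 230.3]), (0.47, [198.6, 194.8])]
```

View pics/g2.png

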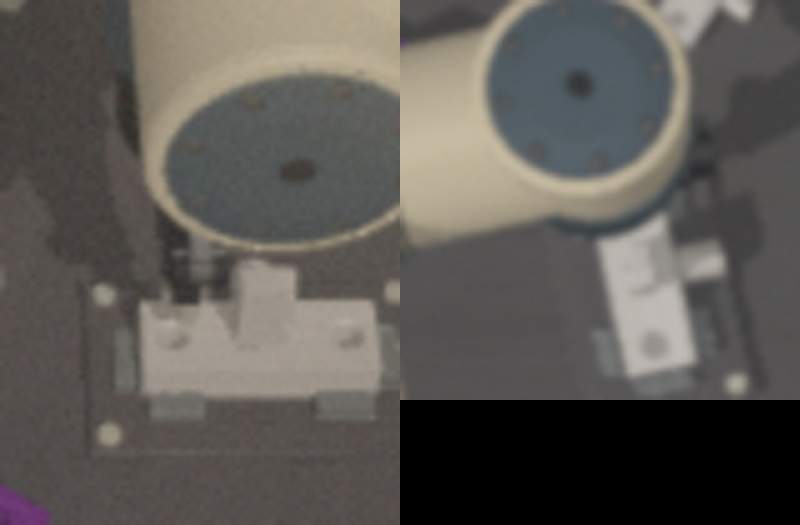

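The side crop shows the held pin's lower end just above and right of bore b, which is at about (304,246). The top view is covered by the wrist. I'll measure the pin from the depth readings.

```bash
python3 - <<'E'
from fit import *
S=dict(np.load("S1.npz"));T=dict(np.load("T1.npz"))
P,uv=cloud(S)
b=(np.hypot(P[:,0]-505.4,P[:,1]+27.2)<40)&(P[:,2]>55)&(P[:,2]<105)&~((P[:,1]<-35)&(P[:,0]<490))
o=np.lexsort((uv[b][:,0],uv[b][:,1]))
for q,w,c in zip(P[b][o],uv[b][o],S["frame"][uv[b][o][:,1],uv[b][o][:,0]]): print(w,q.round().astype(int),c.mean().astype(int),end=" | ")
print()
print("pred foot/tcp",proj(S,[[505.4,-27.2,67],[505.4,-27.2,94],[509.6,-36.2,38]]).round(1))
g=S["frame"][234:256,298:322].mean(2).astype(int)
for r,row in enumerate(g): print(234+r,*row)
E
```

```text
[302 232] [518 -30 104] 64 | [302 233] [518 -29 102] 68 | [302 234] [518 -31  95] 61 | [310 237] [496 -20 104] 84 | [302 238] [515 -16  98] 100 | [310 238] [495 -17 103] 99 | [318 238] [477 -35  86] 128 | [302 239] [514 -14  98] 102 | [303 239] [512 -13 100] 118 | [307 239] [502 -12 104] 53 | [310 239] [495 -19  97] 104 | [318 239] [476 -35  82] 132 | [303 240] [512 -13  95] 114 | [304 240] [508  -7 105] 87 | [305 240] [506  -7 104] 71 | [306 240] [504  -9 102] 65 | [307 240] [501  -8 105] 69 | [309 240] [497 -12 102] 81 | [310 240] [495 -16  97] 128 | [305 241] [508 -24  78] 113 | [306 241] [505 -23  80] 118 | [307 241] [502 -21  83] 123 | [308 241] [500 -22  82] 127 | [309 241] [498 -24  81] 132 | [318 241] [476 -33  75] 138 | [305 242] [508 -24  73] 119 | [306 242] [505 -21  78] 127 | [307 242] [502 -21  79] 132 | [308 242] [500 -23  77] 136 | [318 242] [475 -33  71] 140 | [305 243] [507 -22  72] 127 | [306 243] [505 -22  72] 131 | [307 243] [502 -20  75] 135 | [308 243] [500 -23  73] 138 | [318 243] [475 -34  65] 143 | [305 244] [507 -22  67] 147 | [306 244] [504 -21  70] 139 | [
[... 1596 characters left out ...]

249 125 151 155 154 143 140 128 127 136 149 155 155 154 155 155 154 155 155 153 146 140 144 140 144
250 128 149 155 154 155 152 152 149 151 152 155 155 156 154 155 156 155 154 152 152 151 151 150 149
251 127 149 154 157 154 154 153 154 152 155 152 153 155 153 153 154 152 155 153 154 152 154 155 154
252 120 148 154 155 153 154 152 154 150 153 152 153 155 154 154 154 155 155 154 154 155 153 152 155
253 120 147 153 152 154 155 155 155 153 155 156 153 154 153 154 154 154 155 154 153 152 153 154 154
254 115 143 152 150 152 152 152 149 151 150 150 149 150 150 150 149 148 149 150 150 149 148 149 150
255 115 142 148 148 149 149 147 148 149 147 147 148 150 148 147 147 150 151 147 148 146 150 148 149
```

Call:
step_arm(
  commands=[
    {"tx": 0.0042, "ty": 0.0078, "tz": 0, "ax": 0, "ay": 0.004, "az": 0, "grip": 1},
    {"tx": 0, "ty": 0, "tz": 0.01, "ax": 0, "ay": 0, "az": 0, "grip": 1},
    {"tx": 0, "ty": 0, "tz": 0.007, "ax": 0, "ay": 0, "az": 0, "grip": 1},
    {"tx": 0, "ty": 0, "tz": 0, "ax": 0, "ay": 0, "az": 0, "grip": 1},
    {"tx": 0, "ty": 0, "tz": 0, "ax": 0, "ay": 0, "az": 0, "grip": 1},
  ],
)

```text
time_s: 7.15
ee_pos: [511.8, -33.4, 77.0]
ee_rot: [-3.118, -0.382, -0.003]
ft_force: [0.2, 0.4, 0.6]
gripper_width: 10.0
grip_force: 59.1
```

```bash
cat > rel.py <<'E'
from fit import *
def rel(S,bore,tcp):
    P,uv=cloud(S)
    b=(np.hypot(P[:,0]-bore[0],P[:,1]-bore[1])<14)&(P[:,2]>40)&(P[:,2]<tcp[2]-6)
    Q=P[b]; 
    c,_=cv2.Rodrigues(S["rvec"]); cp=-c.T@np.ravel(S["tvec"])
    d=Q.mean(0)[:2]-cp[:2]; d/=np.linalg.norm(d)
    k=(np.array(Q[:,:2])-Q[:,:2].mean(0))@np.array([-d[1],d[0]])
    core=np.abs(k-np.median(k))<3
    print("n",len(Q),"mean",Q.mean(0).round(1),"lateral span",np.ptp(k).round(1),"zmin",Q[:,2].min().round(1),"axis (S frame)",(np.median(Q[core][:,:2],axis=0)+5.6*d).round(1))
    L=P[(np.hypot(P[:,0]-465,P[:,1]+47)<85)&(abs(P[:,2]-37)<4)]
    print("foot",rectfit(L,124,44,(465.5,-45,.24),10))
E
python3 - <<'E'
from rel import *
from go import go
go((509.6,-36.2,75),14)
S=capture("side");np.savez("S2.npz",**S); o=get_obs()
rel(S,(510,-34),o["ee_pos"])
im=cv2.resize(S["frame"][225:260,290:330,::-1],None,fx=15,fy=15,interpolation=2)
for X,c in(((510.1,-33.6,36.5),(0,0,255)),((o["ee_pos"][0],o["ee_pos"][1],48),(0,255,0))):
    a=np.linspace(0,6.3,40); r=7.5 if c[2] else 6
    q=proj(S,np.stack([X[0]+r*np.cos(a),X[1]+r*np.sin(a),X[2]+0*a],1)); q=((q-[290,225]+.5)*15).astype(int); cv2.polylines(im,[q.reshape(-1,1,2)],True,c,1)
cv2.imwrite("pics/g3.png",im)
E
```

```text
t 7.15 pos [511.8 -33.4  77. ] F [0.2 0.4 0.6] w 10.0 gf 59.1 turn(tool) [-0.    -0.002 -0.   ] shift(after turn, m) [-0.0028  0.0022  0.002 ] joints [ 0.24  0.28 -0.26 -0.   -1.02  1.57]
n 18 mean [509.6 -29.4  54.6] lateral span 18.5 zmin 40.1 axis (S frame) [510.2 -33.5]
foot (array([465.6, -44.4,  13.3]), array([122.8,  45.6]), 508, np.float64(36.8))
```

View pics/g3.png

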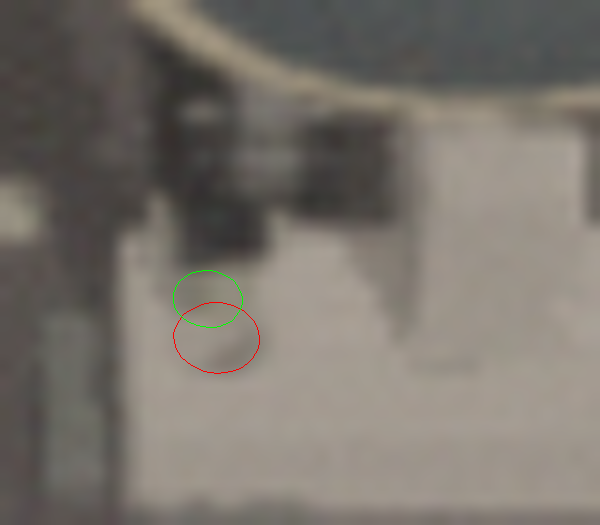

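The red circle (bore model) lies on the bore's dark patch at about (304,247), and the measured pin axis agrees with the bore centre. I'll go down in small steps.

Call:
step_arm(
  commands=[
    {"tx": -0.0005, "ty": 0, "tz": 0.006, "ax": 0, "ay": 0, "az": 0, "grip": 1},
    {"tx": 0, "ty": 0, "tz": 0.005, "ax": 0, "ay": 0, "az": 0, "grip": 1},
    {"tx": 0, "ty": 0, "tz": 0.003, "ax": 0, "ay": 0, "az": 0, "grip": 1},
    {"tx": 0, "ty": 0, "tz": 0.003, "ax": 0, "ay": 0, "az": 0, "grip": 1},
  ],
)

```text
time_s: 7.53
ee_pos: [511.9, -33.4, 60.4]
ee_rot: [-3.118, -0.383, -0.005]
ft_force: [-0.1, -0.5, -0.5]
gripper_width: 9.7
grip_force: 59.1
```

Call:
step_arm(
  commands=[
    {"tx": 0, "ty": 0, "tz": 0.005, "ax": 0, "ay": 0, "az": 0, "grip": 1},
    {"tx": 0, "ty": 0, "tz": 0.004, "ax": 0, "ay": 0, "az": 0, "grip": 1},
    {"tx": 0, "ty": 0, "tz": 0.003, "ax": 0, "ay": 0, "az": 0, "grip": 1},
  ],
)

```text
time_s: 7.78
ee_pos: [511.9, -33.3, 48.3]
ee_rot: [-3.118, -0.383, -0.005]
ft_force: [-0.2, -0.1, -0.8]
gripper_width: 9.9
grip_force: 59.2
```

Call:
step_arm(
  commands=[
    {"tx": 0, "ty": 0, "tz": 0.002, "ax": 0, "ay": 0, "az": 0, "grip": 1},
    {"tx": 0, "ty": 0, "tz": 0.001, "ax": 0, "ay": 0, "az": 0, "grip": 1},
    {"tx": 0, "ty": 0, "tz": 0, "ax": 0, "ay": 0, "az": 0, "grip": 1},
  ],
)

```text
time_s: 8.03
ee_pos: [512.0, -33.3, 45.7]
ee_rot: [-3.118, -0.383, -0.005]
ft_force: [0.3, -0.9, -0.3]
gripper_width: 10.2
grip_force: 59.1
```

Call:
step_arm(
  commands=[
    {"tx": 0, "ty": 0, "tz": 0, "ax": 0, "ay": 0, "az": 0, "grip": 0.7},
    {"tx": 0, "ty": 0, "tz": 0, "ax": 0, "ay": 0, "az": 0, "grip": 0.6},
    {"tx": 0, "ty": 0, "tz": 0, "ax": 0, "ay": 0, "az": 0, "grip": 0.5},
  ],
)

```text
time_s: 8.28
ee_pos: [512.5, -33.2, 46.2]
ee_rot: [-3.118, -0.383, -0.007]
ft_force: [-0.3, 0.3, -0.3]
gripper_width: 42.7
grip_force: 0.0
```

Call:
step_arm(
  commands=[
    {"tx": 0, "ty": 0, "tz": -0.02, "ax": 0, "ay": 0, "az": 0, "grip": 0.5},
    {"tx": 0, "ty": 0, "tz": -0.035, "ax": 0, "ay": 0, "az": 0, "grip": 0.5},
    {"tx": 0, "ty": 0, "tz": -0.035, "ax": 0, "ay": 0, "az": 0, "grip": 0.5},
    {"tx": 0, "ty": -0.02, "tz": -0.03, "ax": 0, "ay": 0, "az": 0, "grip": 0.5},
    {"tx": 0, "ty": -0.037, "tz": 0, "ax": 0, "ay": 0, "az": 0, "grip": 0.5},
  ],
)

```text
time_s: 8.7
ee_pos: [502.0, 20.9, 173.0]
ee_rot: [3.118, 0.378, 0.026]
ft_force: [1.6, 1.7, 0.3]
gripper_width: 42.8
grip_force: 0.0
```

Call:
step_arm(
  commands=[
    {"tx": 0, "ty": -0.037, "tz": 0, "ax": 0, "ay": 0, "az": 0, "grip": 0.5},
    {"tx": 0, "ty": -0.037, "tz": 0, "ax": 0, "ay": 0, "az": 0, "grip": 0.5},
    {"tx": 0, "ty": -0.037, "tz": 0, "ax": 0, "ay": 0, "az": 0, "grip": 0.5},
    {"tx": 0, "ty": -0.037, "tz": 0, "ax": 0, "ay": 0, "az": 0, "grip": 0.5},
    {"tx": 0, "ty": -0.03, "tz": 0, "ax": 0, "ay": 0, "az": 0, "grip": 0.5},
  ],
)

```text
time_s: 9.12
ee_pos: [454.1, 196.9, 166.4]
ee_rot: [-3.117, -0.384, -0.008]
ft_force: [1.2, 0.3, -0.3]
gripper_width: 42.7
grip_force: 0.0
```

```bash
python3 - <<'E'
from rel import *
from go import go
go((514.8,329,165),14)
for n in("side","top"):
    p=capture(n); np.savez(n[0].upper()+"3.npz",**p); P,uv=cloud(p)
    for nm,x,y in(("binserted",510,-35),("mid",514,329),("far",493,385),("long",535,273)):
        Q=P[(np.hypot(P[:,0]-x,P[:,1]-y)<14)&(P[:,2]>46)&(P[:,2]<110)]
        if len(Q)>3: print(n,nm,len(Q),Q.mean(0).round(1),np.percentile(Q[:,2],[50,97]).round(1))
E
```

```text
t 9.12 pos [454.1 196.9 166.4] F [ 1.2  0.3 -0.3] w 42.7 gf 0.0 turn(tool) [-0.001 -0.005  0.001] shift(after turn, m) [ 0.0909 -0.1135  0.0014] joints [ 0.73  0.17 -0.16  0.   -1.23  1.09]
side mid 54 [514.  332.4  67.5] [72.2 77.6]
side long 72 [535.5 277.   80.2] [82.1 96.9]
top binserted 16 [509.  -36.7  69.7] [72.  81.1]
```

Call:
step_arm(
  commands=[
    {"tx": 0.023, "ty": -0.0285, "tz": 0, "ax": 0, "ay": 0, "az": 0, "grip": 0.5},
    {"tx": 0.023, "ty": -0.0285, "tz": 0, "ax": 0, "ay": 0, "az": 0, "grip": 0.5},
    {"tx": 0.023, "ty": -0.0285, "tz": 0, "ax": 0, "ay": 0, "az": 0, "grip": 0.5},
    {"tx": 0.022, "ty": -0.0285, "tz": 0.01, "ax": 0, "ay": 0, "az": 0, "grip": 0.5},
    {"tx": 0, "ty": 0, "tz": 0.02, "ax": 0, "ay": 0, "az": 0, "grip": 0.5},
  ],
)

```text
time_s: 9.63
ee_pos: [519.0, 332.5, 137.1]
ee_rot: [-3.114, -0.386, -0.015]
ft_force: [0.1, -0.8, -0.9]
gripper_width: 42.8
grip_force: 0.0
```

```bash
python3 -c "
from go import *
go((515,329.5,46),14)"
```

```text
t 9.63 pos [519.  332.5 137.1] F [ 0.1 -0.8 -0.9] w 42.8 gf 0.0 turn(tool) [-0.002 -0.01   0.002] shift(after turn, m) [-0.0046  0.002   0.0911] joints [ 0.83  0.42  0.1   0.   -1.24  0.99]
```

Call:
step_arm(
  commands=[
    {"tx": -0.004, "ty": 0.002, "tz": 0.02, "ax": 0, "ay": 0, "az": 0, "grip": 0.5},
    {"tx": 0, "ty": 0, "tz": 0.025, "ax": 0, "ay": 0, "az": 0, "grip": 0.5},
    {"tx": 0, "ty": 0, "tz": 0.025, "ax": 0, "ay": 0, "az": 0, "grip": 0.5},
    {"tx": 0, "ty": 0, "tz": 0.013, "ax": 0, "ay": 0, "az": 0, "grip": 0.5},
    {"tx": 0, "ty": 0, "tz": 0.007, "ax": 0, "ay": 0, "az": 0, "grip": 0.5},
  ],
)

```text
time_s: 10.05
ee_pos: [515.0, 324.5, 47.6]
ee_rot: [3.117, 0.386, 0.014]
ft_force: [0.2, 2.7, 28.1]
gripper_width: 42.4
grip_force: 0.7
```

```bash
python3 -c "
from go import *
go((515,329.5,46),14)"
```

```text
t 10.05 pos [515.  324.5  47.6] F [ 0.2  2.7 28.1] w 42.4 gf 0.7 turn(tool) [ 0.001 -0.009  0.002] shift(after turn, m) [ 0.0012 -0.0049  0.0016] joints [ 0.82  0.48 -0.05  0.01 -1.04  0.99]
```

28 N of upward force: something on the fingers, probably the outer linkage, is on the tall long pin. I'll back off straight up and turn the grip across the rack row.

Call:
step_arm(
  commands=[
    {"tx": 0, "ty": 0, "tz": -0.015, "ax": 0, "ay": 0, "az": 0, "grip": 0.5},
    {"tx": 0, "ty": 0, "tz": -0.035, "ax": 0, "ay": 0, "az": 0, "grip": 0.5},
    {"tx": 0, "ty": 0, "tz": -0.035, "ax": 0, "ay": 0, "az": 0, "grip": 0.5},
    {"tx": 0, "ty": 0, "tz": -0.015, "ax": 0, "ay": 0, "az": 0.12, "grip": 0.5},
    {"tx": 0, "ty": 0, "tz": 0, "ax": 0, "ay": 0, "az": 0.12, "grip": 0.5},
  ],
)

```text
time_s: 10.47
ee_pos: [515.0, 325.5, 152.2]
ee_rot: [-3.135, 0.002, -0.019]
ft_force: [0.2, 0.8, 0.4]
gripper_width: 42.6
grip_force: 0.0
```

Call:
step_arm(
  commands=[
    {"tx": 0, "ty": 0, "tz": 0, "ax": 0, "ay": 0, "az": 0.12, "grip": 0.5},
    {"tx": 0, "ty": 0, "tz": 0, "ax": 0, "ay": 0, "az": 0.12, "grip": 0.5},
    {"tx": 0, "ty": 0, "tz": 0, "ax": 0, "ay": 0, "az": 0.12, "grip": 0.5},
    {"tx": 0, "ty": 0, "tz": 0, "ax": 0, "ay": 0, "az": 0.12, "grip": 0.5},
    {"tx": 0, "ty": 0, "tz": 0, "ax": 0, "ay": 0, "az": 0.12, "grip": 0.5},
  ],
)

```text
time_s: 10.88
ee_pos: [512.6, 324.0, 146.7]
ee_rot: [-2.998, 0.931, -0.006]
ft_force: [0.5, 0.3, 0.0]
gripper_width: 42.7
grip_force: 0.0
```

Call:
step_arm(
  commands=[
    {"tx": 0, "ty": 0, "tz": 0, "ax": 0, "ay": 0, "az": 0.12, "grip": 0.5},
    {"tx": 0, "ty": 0, "tz": 0, "ax": 0, "ay": 0, "az": 0.09, "grip": 0.5},
    {"tx": 0, "ty": 0, "tz": 0, "ax": 0, "ay": 0, "az": 0, "grip": 0.5},
  ],
)

```text
time_s: 11.13
ee_pos: [512.6, 324.0, 146.6]
ee_rot: [-2.885, 1.236, -0.005]
ft_force: [0.2, 0.9, -1.0]
gripper_width: 42.9
grip_force: 0.0
```

```bash
python3 - <<'E'
from rel import *
from go import go
go((515,329.5,46),-46)
for n in("side","top"):
    p=capture(n); P,uv=cloud(p)
    for nm,x,y,z0 in(("binserted",510,-35,46),("mid",514,329,46),("long",535,273,46),("bore b foot",510,-35,30)):
        Q=P[(np.hypot(P[:,0]-x,P[:,1]-y)<14)&(P[:,2]>z0)&(P[:,2]<110)]
        if len(Q)>3: print(n,nm,len(Q),Q.mean(0).round(1),np.percentile(Q[:,2],[50,90,97]).round(1))
    a=p["frame"][:,:,::-1]; cv2.imwrite(f"pics/chk{n}.png",a)
E
python3 - <<'E'
import cv2,numpy as np
a=cv2.imread("pics/chkside.png")[225:275,280:350];b=cv2.imread("pics/chktop.png")[195:255,110:190]; c=cv2.imread("pics/chkside.png")[320:420,240:310]; d=cv2.imread("pics/chktop.png")[215:275,235:295]
W=np.zeros((600,800,3),np.uint8)
for im,x,y in((a,0,0),(b,400,0),(c,0,300),(d,400,300)):
    s=min(400/im.shape[1],300/im.shape[0]); im=cv2.resize(im,None,fx=s,fy=s,interpolation=2); W[y:y+im.shape[0],x:x+im.shape[1]]=im
cv2.imwrite("pics/chk.png",W)
E
```

```text
t 11.13 pos [512.6 324.  146.6] F [ 0.2  0.9 -1. ] w 42.9 gf 0.0 turn(tool) [-0.004 -0.002 -0.006] shift(after turn, m) [-0.0023 -0.0055  0.1006] joints [ 0.82  0.4   0.1   0.   -1.26 -0.06]
side mid 53 [514.1 332.3  67.5] [72.1 76.  76.5]
side bore b foot 7 [498.1 -35.1  37.8] [38.4 39.2 39.4]
top binserted 17 [508.1 -35.5  68.1] [73.8 76.9 77.2]
top mid 5 [517.  323.   67.2] [68.7 79.9 81.4]
top long 30 [533.5 270.4  80.8] [ 89.8  99.7 102. ]
top bore b foot 60 [509.3 -34.9  46.7] [40.2 74.6 76.9]
```

View pics/chk.png

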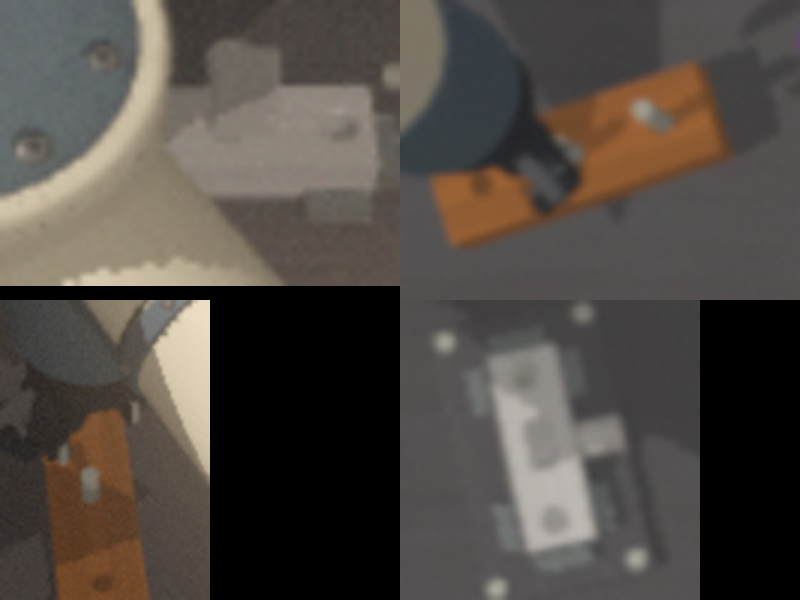

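Both pins in the rack still stand, the far hole is empty, and top depth puts the pin in bore b at a top height of about 75 mm, so it is home. I'll pick the middle pin now.

Call:
step_arm(
  commands=[
    {"tx": -0.002, "ty": -0.0055, "tz": 0.025, "ax": 0, "ay": 0, "az": 0, "grip": 0.5},
    {"tx": 0, "ty": 0, "tz": 0.025, "ax": 0, "ay": 0, "az": 0, "grip": 0.5},
    {"tx": 0, "ty": 0, "tz": 0.02, "ax": 0, "ay": 0, "az": 0, "grip": 0.5},
    {"tx": 0, "ty": 0, "tz": 0.005, "ax": 0, "ay": 0, "az": 0, "grip": 0.5},
  ],
)

```text
time_s: 11.57
ee_pos: [513.4, 328.1, 67.6]
ee_rot: [2.888, -1.228, -0.0]
ft_force: [-0.2, -0.6, -0.5]
gripper_width: 42.8
grip_force: 0.0
```

```bash
python3 -c "
from go import *
go((515,329.5,46.5),-46)"
```

```text
t 11.57 pos [513.4 328.1  67.6] F [-0.2 -0.6 -0.5] w 42.8 gf 0.0 turn(tool) [ 0.003 -0.001 -0.001] shift(after turn, m) [ 0.0002 -0.0021  0.0211] joints [ 0.83  0.47 -0.01  0.   -1.1  -0.06]
```

Call:
step_arm(
  commands=[
    {"tx": 0, "ty": -0.002, "tz": 0.012, "ax": 0, "ay": 0, "az": 0, "grip": 0.5},
    {"tx": 0, "ty": 0, "tz": 0.008, "ax": 0, "ay": 0, "az": 0, "grip": 0.5},
    {"tx": 0, "ty": 0, "tz": 0, "ax": 0, "ay": 0, "az": 0, "grip": 0.5},
  ],
)

```text
time_s: 11.82
ee_pos: [516.3, 330.8, 50.1]
ee_rot: [-2.89, 1.231, -0.004]
ft_force: [-0.7, -0.4, -0.0]
gripper_width: 43.1
grip_force: 0.0
```

Call:
step_arm(
  commands=[
    {"tx": 0, "ty": 0.0005, "tz": 0.003, "ax": 0, "ay": 0, "az": 0, "grip": 0.5},
    {"tx": 0, "ty": 0, "tz": 0, "ax": 0, "ay": 0, "az": 0, "grip": 1},
    {"tx": 0, "ty": 0, "tz": 0, "ax": 0, "ay": 0, "az": 0, "grip": 1},
    {"tx": 0, "ty": 0, "tz": 0, "ax": 0, "ay": 0, "az": 0, "grip": 1},
    {"tx": 0, "ty": 0, "tz": 0, "ax": 0, "ay": 0, "az": 0, "grip": 1},
  ],
)

```text
time_s: 12.23
ee_pos: [515.7, 329.9, 49.2]
ee_rot: [-2.889, 1.231, -0.004]
ft_force: [-4.4, -3.4, 4.4]
gripper_width: 10.2
grip_force: 58.2
```

Call:
step_arm(
  commands=[
    {"tx": 0, "ty": 0, "tz": 0, "ax": 0, "ay": 0, "az": 0, "grip": 1},
    {"tx": 0, "ty": 0, "tz": 0, "ax": 0, "ay": 0, "az": 0, "grip": 1},
  ],
)

```text
time_s: 12.4
ee_pos: [515.7, 329.9, 49.1]
ee_rot: [-2.889, 1.231, -0.004]
ft_force: [-4.2, -1.7, 5.2]
gripper_width: 10.2
grip_force: 58.3
```

Call:
step_arm(
  commands=[
    {"tx": 0, "ty": 0, "tz": -0.01, "ax": 0, "ay": 0, "az": 0, "grip": 1},
    {"tx": 0, "ty": 0, "tz": -0.03, "ax": 0, "ay": 0, "az": 0, "grip": 1},
    {"tx": 0, "ty": 0, "tz": -0.035, "ax": 0, "ay": 0, "az": 0, "grip": 1},
    {"tx": 0, "ty": 0, "tz": -0.035, "ax": 0, "ay": 0, "az": 0, "grip": 1},
    {"tx": 0, "ty": 0, "tz": -0.02, "ax": 0, "ay": 0, "az": -0.12, "grip": 1},
  ],
)

```text
time_s: 12.82
ee_pos: [517.6, 331.5, 184.1]
ee_rot: [-2.951, 1.054, -0.013]
ft_force: [0.7, 0.7, 0.1]
gripper_width: 9.8
grip_force: 58.3
```

Call:
step_arm(
  commands=[
    {"tx": 0, "ty": 0, "tz": 0, "ax": 0, "ay": 0, "az": -0.12, "grip": 1},
    {"tx": 0, "ty": 0, "tz": 0, "ax": 0, "ay": 0, "az": -0.12, "grip": 1},
    {"tx": 0, "ty": 0, "tz": 0, "ax": 0, "ay": 0, "az": -0.12, "grip": 1},
    {"tx": 0, "ty": 0, "tz": 0, "ax": 0, "ay": 0, "az": -0.12, "grip": 1},
    {"tx": 0, "ty": 0, "tz": 0, "ax": 0, "ay": 0, "az": -0.12, "grip": 1},
  ],
)

```text
time_s: 13.23
ee_pos: [516.2, 331.0, 179.5]
ee_rot: [-3.136, 0.125, -0.008]
ft_force: [-1.4, 0.4, -0.7]
gripper_width: 10.3
grip_force: 58.3
```

Call:
step_arm(
  commands=[
    {"tx": 0, "ty": 0, "tz": 0, "ax": 0, "ay": 0, "az": -0.12, "grip": 1},
    {"tx": 0, "ty": 0, "tz": 0, "ax": 0, "ay": 0, "az": -0.12, "grip": 1},
    {"tx": 0, "ty": 0, "tz": 0, "ax": 0, "ay": 0, "az": -0.087, "grip": 1},
    {"tx": 0, "ty": 0, "tz": 0, "ax": 0, "ay": 0, "az": 0, "grip": 1},
  ],
)

```text
time_s: 13.57
ee_pos: [516.2, 331.0, 179.3]
ee_rot: [-3.117, -0.383, -0.009]
ft_force: [-0.0, -0.6, -0.5]
gripper_width: 10.0
grip_force: 58.3
```

```bash
python3 -c "
from go import *
go((421.5,-55.5,160),14)"
```

```text
t 13.57 pos [516.2 331.  179.3] F [-0.  -0.6 -0.5] w 10.0 gf 58.3 turn(tool) [-0.001 -0.006 -0.   ] shift(after turn, m) [-0.1854  0.3521  0.0193] joints [ 0.83  0.39  0.17  0.   -1.34  0.99]
```

Call:
step_arm(
  commands=[
    {"tx": -0.017, "ty": 0.032, "tz": 0, "ax": 0, "ay": 0, "az": 0, "grip": 1},
    {"tx": -0.017, "ty": 0.032, "tz": 0, "ax": 0, "ay": 0, "az": 0, "grip": 1},
    {"tx": -0.017, "ty": 0.032, "tz": 0, "ax": 0, "ay": 0, "az": 0, "grip": 1},
    {"tx": -0.017, "ty": 0.032, "tz": 0, "ax": 0, "ay": 0, "az": 0, "grip": 1},
    {"tx": -0.017, "ty": 0.032, "tz": 0, "ax": 0, "ay": 0, "az": 0, "grip": 1},
  ],
)

```text
time_s: 13.98
ee_pos: [471.2, 153.6, 178.7]
ee_rot: [-3.118, -0.374, -0.009]
ft_force: [0.8, -1.4, 0.8]
gripper_width: 10.0
grip_force: 58.4
```

Call:
step_arm(
  commands=[
    {"tx": -0.017, "ty": 0.032, "tz": 0, "ax": 0, "ay": 0, "az": 0, "grip": 1},
    {"tx": -0.017, "ty": 0.032, "tz": 0, "ax": 0, "ay": 0, "az": 0, "grip": 1},
    {"tx": -0.017, "ty": 0.032, "tz": 0, "ax": 0, "ay": 0, "az": 0, "grip": 1},
    {"tx": -0.017, "ty": 0.032, "tz": 0, "ax": 0, "ay": 0, "az": 0, "grip": 1},
    {"tx": -0.017, "ty": 0.032, "tz": 0, "ax": 0, "ay": 0, "az": 0, "grip": 1},
  ],
)

```text
time_s: 14.4
ee_pos: [426.9, -22.1, 178.6]
ee_rot: [-3.119, -0.374, -0.01]
ft_force: [1.6, -1.3, 0.6]
gripper_width: 10.0
grip_force: 58.4
```

Call:
step_arm(
  commands=[
    {"tx": -0.015, "ty": 0.032, "tz": 0.02, "ax": 0, "ay": 0, "az": 0, "grip": 1},
    {"tx": 0, "ty": 0, "tz": 0.03, "ax": 0, "ay": 0, "az": 0, "grip": 1},
    {"tx": 0, "ty": 0, "tz": 0, "ax": 0, "ay": 0, "az": 0, "grip": 1},
    {"tx": 0, "ty": 0, "tz": 0, "ax": 0, "ay": 0, "az": 0, "grip": 1},
  ],
)

```text
time_s: 14.73
ee_pos: [420.0, -55.7, 127.7]
ee_rot: [3.119, 0.374, 0.003]
ft_force: [0.9, 0.6, 0.4]
gripper_width: 9.9
grip_force: 58.4
```

```bash
python3 -c "
from go import *
go((421.5,-55.5,79),14)"
```

```text
t 14.73 pos [420.  -55.7 127.7] F [0.9 0.6 0.4] w 9.9 gf 58.4 turn(tool) [ 0.    -0.002 -0.006] shift(after turn, m) [0.0015 0.0002 0.0487] joints [ 0.24  0.07 -0.39  0.   -1.11  1.57]
```

Call:
step_arm(
  commands=[
    {"tx": 0.001, "ty": 0, "tz": 0.02, "ax": 0, "ay": 0, "az": -0.006, "grip": 1},
    {"tx": 0, "ty": 0, "tz": 0.018, "ax": 0, "ay": 0, "az": 0, "grip": 1},
    {"tx": 0, "ty": 0, "tz": 0.01, "ax": 0, "ay": 0, "az": 0, "grip": 1},
    {"tx": 0, "ty": 0, "tz": 0, "ax": 0, "ay": 0, "az": 0, "grip": 1},
  ],
)

```text
time_s: 15.07
ee_pos: [422.0, -54.0, 79.6]
ee_rot: [-3.117, -0.388, -0.005]
ft_force: [-0.3, 0.1, -0.5]
gripper_width: 10.2
grip_force: 58.4
```

```bash
python3 - <<'E'
from rel import *
from go import go
S=capture("side");np.savez("S4.npz",**S); o=get_obs()
go((421.5,-55.5,79),14)
rel(S,(421,-55.6),o["ee_pos"])
P,uv=cloud(S)
b=(np.hypot(P[:,0]-421,P[:,1]+55)<22)&(P[:,2]>42)&(P[:,2]<100)
for q,w,c in zip(P[b],uv[b],S["frame"][uv[b][:,1],uv[b][:,0]]): print(w,q.round().astype(int),c.mean().astype(int),end=" | ")
E
```

```text
t 15.12 pos [422.7 -54.2  80.6] F [ 0.4 -0.8  0.8] w 9.7 gf 58.4 turn(tool) [ 0.001 -0.005  0.004] shift(after turn, m) [-0.0015  0.001   0.0016] joints [ 0.24  0.12 -0.47  0.   -0.98  1.57]
n 18 mean [422.1 -50.3  58.3] lateral span 11.1 zmin 50.4 axis (S frame) [421.9 -55.4]
foot (array([465.7, -44.3,  12.5]), array([122.4,  44.6]), 497, np.float64(36.6))
[336 230] [436 -60  99] 86 | [336 231] [435 -59  96] 83 | [336 232] [435 -56  95] 73 | [336 233] [434 -55  93] 65 | [336 234] [434 -55  88] 67 | [336 235] [434 -57  83] 63 | [336 236] [433 -55  80] 73 | [337 237] [430 -39  98] 116 | [338 237] [428 -40  97] 100 | [336 238] [432 -45  85] 87 | [337 238] [430 -41  91] 118 | [338 238] [427 -38  97] 102 | [336 239] [432 -47  79] 95 | [337 239] [429 -40  88] 121 | [338 239] [427 -40  89] 92 | [340 239] [422 -34  99] 55 | [341 239] [420 -38  95] 51 | [343 239] [415 -36  98] 61 | [344 239] [412 -37  99] 75 | [345 239] [410 -45  89] 109 | [337 240] [429 -43  81] 115 | [338 240] [426 -38  88] 80 | [339 240] [424 -36  92] 61 | [340 240] [422 -34  95] 57 | [341 240] [419 -39  88] 55 | [342 240
[... 152 characters left out ...]
 -34  90] 70 | [340 241] [421 -34  92] 65 | [341 241] [419 -36  89] 72 | [342 241] [416 -37  89] 81 | [343 241] [414 -37  89] 83 | [344 241] [411 -47  76] 105 | [337 242] [428 -53  59] 117 | [338 242] [425 -48  67] 107 | [339 242] [423 -49  65] 108 | [340 242] [420 -50  66] 112 | [341 242] [418 -50  67] 129 | [337 243] [427 -51  57] 119 | [338 243] [425 -50  60] 123 | [339 243] [422 -51  59] 132 | [340 243] [420 -50  61] 136 | [341 243] [417 -52  59] 141 | [337 244] [427 -51  53] 120 | [338 244] [424 -49  56] 129 | [339 244] [422 -49  56] 135 | [340 244] [419 -50  56] 138 | [341 244] [417 -53  54] 141 | [338 245] [424 -50  50] 135 | [339 245] [421 -50  51] 135 | [340 245] [419 -50  53] 139 |
```

Call:
step_arm(
  commands=[
    {"tx": -0.001, "ty": 0, "tz": 0.006, "ax": 0, "ay": 0, "az": 0, "grip": 1},
    {"tx": 0, "ty": 0, "tz": 0.006, "ax": 0, "ay": 0, "az": 0, "grip": 1},
    {"tx": 0, "ty": 0, "tz": 0.004, "ax": 0, "ay": 0, "az": 0, "grip": 1},
    {"tx": 0, "ty": 0, "tz": 0.003, "ax": 0, "ay": 0, "az": 0, "grip": 1},
  ],
)

```text
time_s: 15.45
ee_pos: [420.9, -55.2, 60.5]
ee_rot: [-3.117, -0.387, -0.007]
ft_force: [-0.5, -0.2, 0.3]
gripper_width: 10.1
grip_force: 58.4
```

Call:
step_arm(
  commands=[
    {"tx": 0, "ty": 0, "tz": 0.005, "ax": 0, "ay": 0, "az": 0, "grip": 1},
    {"tx": 0, "ty": 0, "tz": 0.004, "ax": 0, "ay": 0, "az": 0, "grip": 1},
    {"tx": 0, "ty": 0, "tz": 0.002, "ax": 0, "ay": 0, "az": 0, "grip": 1},
    {"tx": 0, "ty": 0, "tz": 0.001, "ax": 0, "ay": 0, "az": 0, "grip": 1},
  ],
)

```text
time_s: 15.78
ee_pos: [420.5, -55.4, 48.1]
ee_rot: [-3.117, -0.387, -0.005]
ft_force: [-0.6, -0.2, -0.9]
gripper_width: 9.7
grip_force: 58.4
```

Call:
step_arm(
  commands=[
    {"tx": 0, "ty": 0, "tz": 0, "ax": 0, "ay": 0, "az": 0, "grip": 0.7},
    {"tx": 0, "ty": 0, "tz": 0, "ax": 0, "ay": 0, "az": 0, "grip": 0.6},
    {"tx": 0, "ty": 0, "tz": 0, "ax": 0, "ay": 0, "az": 0, "grip": 0.5},
  ],
)

```text
time_s: 16.03
ee_pos: [421.1, -55.3, 48.8]
ee_rot: [-3.117, -0.387, -0.007]
ft_force: [-0.5, -0.5, 0.2]
gripper_width: 42.1
grip_force: 0.0
```

Call:
step_arm(
  commands=[
    {"tx": 0, "ty": 0, "tz": -0.02, "ax": 0, "ay": 0, "az": 0, "grip": 0.5},
    {"tx": 0, "ty": 0, "tz": -0.035, "ax": 0, "ay": 0, "az": 0, "grip": 0.5},
    {"tx": 0, "ty": 0, "tz": -0.035, "ax": 0, "ay": 0, "az": 0, "grip": 0.5},
    {"tx": 0, "ty": 0, "tz": -0.03, "ax": 0, "ay": 0, "az": 0, "grip": 0.5},
    {"tx": -0.035, "ty": 0, "tz": 0, "ax": 0, "ay": 0, "az": 0, "grip": 0.5},
  ],
)

```text
time_s: 16.45
ee_pos: [394.0, -63.4, 175.1]
ee_rot: [3.115, 0.39, 0.028]
ft_force: [1.1, 0.8, 1.5]
gripper_width: 42.7
grip_force: 0.0
```

Call:
step_arm(
  commands=[
    {"tx": -0.035, "ty": 0, "tz": -0.03, "ax": 0, "ay": 0, "az": 0, "grip": 0.5},
    {"tx": -0.02, "ty": 0, "tz": -0.03, "ax": 0, "ay": 0, "az": 0, "grip": 0.5},
    {"tx": 0, "ty": 0, "tz": 0, "ax": 0, "ay": 0, "az": 0, "grip": 0.5},
    {"tx": 0, "ty": 0, "tz": 0, "ax": 0, "ay": 0, "az": 0, "grip": 0.5},
  ],
)

```text
time_s: 16.78
ee_pos: [336.5, -76.7, 227.4]
ee_rot: [-3.117, -0.387, -0.016]
ft_force: [0.4, -0.7, -0.9]
gripper_width: 42.3
grip_force: 0.0
```

```bash
python3 - <<'E'
from rel import *
from go import go
go((465.6,-44.6,45),14)
ims=[]
for n in("side","top"):
    p=capture(n); np.savez(n[0].upper()+"5.npz",**p); P,uv=cloud(p)
    for nm,x,y in(("b",510,-35),("a",421,-56),("long",535,273)):
        Q=P[(np.hypot(P[:,0]-x,P[:,1]-y)<14)&(P[:,2]>46)&(P[:,2]<110)]
        if len(Q)>3: print(n,nm,len(Q),Q.mean(0).round(1),np.percentile(Q[:,2],[50,90,97]).round(1))
    L=P[(np.hypot(P[:,0]-465,P[:,1]+47)<85)&(abs(P[:,2]-37.5)<4)]
    if len(L)>50: print("foot",rectfit(L,124,44,(465.5,-46,.24),10))
    L=P[(np.hypot(P[:,0]-465,P[:,1]+47)<25)&(abs(P[:,2]-87)<5)]
    print("lug",len(L),L.mean(0).round(1) if len(L) else "")
E
sed -i 's/$//' rel.py; python3 - <<'E'
import numpy as np,cv2
s=np.load("S5.npz")["frame"][220:280,280:360,::-1];t=np.load("T5.npz")["frame"][210:270,230:310,::-1]
cv2.imwrite("pics/pins.png",np.hstack([cv2.resize(i,None,fx=5,fy=5,interpolation=2) for i in(s,t)]))
E
```

```text
t 16.78 pos [336.5 -76.7 227.4] F [ 0.4 -0.7 -0.9] w 42.3 gf 0.0 turn(tool) [ 0.    -0.01   0.003] shift(after turn, m) [1.330e-01 1.000e-04 1.824e-01] joints [ 0.24 -0.17 -0.35  0.   -1.38  1.58]
side b 42 [510.2 -29.8  62.6] [61.6 74.  74.6]
side a 41 [421.  -52.3  63.5] [65.6 73.8 74. ]
side long 73 [535.6 277.1  79.2] [85.1 95.6 96.5]
foot (array([465.6, -45. ,  13.3]), array([123.1,  45.8]), 508, np.float64(36.7))
lug 70 [465.4 -44.2  86.1]
top b 15 [508.  -36.5  72.1] [73.2 80.1 80.5]
top a 14 [420.7 -57.5  70.4] [70.6 76.6 76.9]
top long 31 [533.  270.4  78.9] [89.8 97.4 98.6]
foot (array([464.8, -50.4,  13.4]), array([121.9,  47.2]), 375, np.float64(38.0))
lug 45 [463.7 -48.1  88.1]
```

View pics/pins.png

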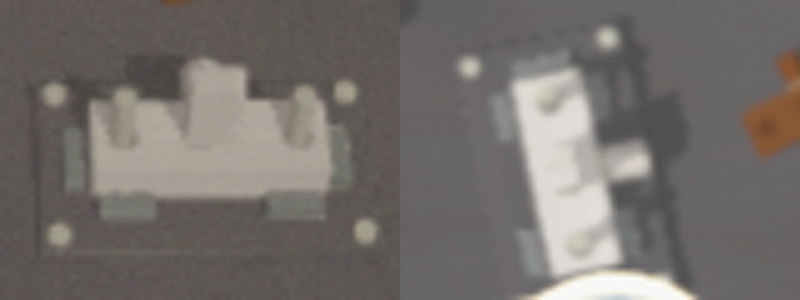

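Both short pins stand equally high, with tops near 74 mm, so both are home. I'll measure the lens before grasping.

```bash
python3 - <<'E'
from fit import *
for n in"ST":
    p=dict(np.load(n+"5.npz")); P,uv=cloud(p); col=p["frame"][uv[:,1],uv[:,0]].astype(int)
    near=np.hypot(P[:,0]-575,P[:,1]+450)<150
    # column
    C=P[near&(P[:,2]>285)&(P[:,2]<340)]; print(n,"col",len(C),np.median(C,0).round(1),C[:,2].max().round())
    r=least_squares(lambda q:np.hypot(C[:,0]-q[0],C[:,1]-q[1])-10,np.median(C[:,:2],0),loss="soft_l1",f_scale=2);print("  axis",r.x.round(1))
    H=P[near&(P[:,2]>200)&(P[:,2]<285)]; hc=col[near&(P[:,2]>200)&(P[:,2]<285)]
    for yaw in(-98,):
        t=np.radians(yaw); ex=np.array([np.cos(t),np.sin(t)]); ey=np.array([-ex[1],ex[0]])
        a=H[:,:2]@ex; l=H[:,:2]@ey
        dk=hc.max(1)<75
        tube=dk&(a<np.percentile(a,45))
        print("  a pct",np.percentile(a,[0.5,2,5,50,98]).round(1)," tube n",tube.sum(),"lat",np.percentile(l[tube],[2,50,98]).round(1),"z",np.percentile(H[tube,2],[2,50,98]).round(1),"a",np.percentile(a[tube],[1,5,20,50,90]).round(1))
        hist=np.histogram(a,bins=np.arange(375,505,5));
        for k,b in zip(*hist): 
            m=(a>=b)&(a<b+5)
            if k: print("   a",round(b),k,"lat",np.percentile(l[m],[3,50,97]).round(),"z",np.percentile(H[m,2],[3,50,97]).round(),"col",np.median(hc[m].mean(1)).round())
    # box top yaw
    z=P[:,2]; zt=np.percentile(H[hc.mean(1)>90,2],75); B=P[near&(abs(z-zt)<4)]; B=B[:, :2].astype(np.float32)
    print("  boxtop z",zt.round(1),len(B),cv2.minAreaRect(B))
    L=P[near&(abs(z-14)<4)&(P[:,1]<-390)&(P[:,1]>-580)]
    for r0 in((560,-480,-1.71),(560,-490,-1.65)): print("  base",rectfit(L,120,130,r0,12))
    print(" look",[(round(d,2)) for d in []])
E
```

```text
S col 120 [ 567.3 -479.3  313.9] 334.0
  axis [ 568.4 -486.5]
  a pct [288.2 289.8 291.1 328.9 411.8]  tube n 131 lat [611.3 623.7 649.8] z [225.9 255.9 262.3] a [289.1 290.8 293.4 302.4 317.9]
   a 375 22 lat [603. 626. 654.] z [241. 268. 270.] col 112.0
   a 380 10 lat [604. 641. 657.] z [238. 267. 269.] col 114.0
   a 385 1 lat [638. 638. 638.] z [265. 265. 265.] col 84.0
   a 390 20 lat [619. 630. 637.] z [262. 272. 283.] col 135.0
   a 395 36 lat [615. 634. 678.] z [241. 262. 284.] col 114.0
   a 400 18 lat [615. 633. 677.] z [240. 260. 275.] col 90.0
   a 405 11 lat [610. 617. 646.] z [250. 260. 280.] col 67.0
   a 410 9 lat [610. 615. 646.] z [240. 260. 261.] col 72.0
   a 415 8 lat [610. 613. 645.] z [228. 258. 261.] col 90.0
  boxtop z 268.3 264 ((573.9645385742188, -447.4454345703125), (84.05438232421875, 55.15054702758789), 80.7668228149414)
  base (array([ 568.9, -484.3,  -99. ]), array([118.9, 127.1]), 771, np.float64(12.9))
  base (array([ 568.9, -484.3,  -99. ]), array([118.9, 127.1]), 771, np.float64(12.9))
 look []
T col 98 [ 565.9 -483.1  328.8] 339.0
  axis [ 568.1
[... 354 characters left out ...]
] z [252. 263. 279.] col 64.0
   a 395 43 lat [611. 635. 675.] z [241. 261. 279.] col 61.0
   a 400 39 lat [610. 644. 678.] z [230. 250. 271.] col 50.0
   a 405 27 lat [610. 621. 673.] z [233. 255. 272.] col 54.0
   a 410 15 lat [610. 615. 639.] z [240. 261. 266.] col 51.0
   a 415 15 lat [610. 617. 627.] z [228. 262. 264.] col 62.0
   a 420 2 lat [614. 616. 617.] z [261. 261. 262.] col 69.0
  boxtop z 271.0 386 ((574.9136962890625, -441.2192077636719), (102.19776153564453, 56.11347579956055), 80.40463256835938)
  base (array([ 546.7, -484.5,  -98.4]), array([120. ,  86.7]), 694, np.float64(14.2))
  base (array([ 546.7, -484.5,  -98.4]), array([120. ,  86.7]), 694, np.float64(14.2))
 look []
```

Call:
step_arm(
  commands=[
    {"tx": 0.033, "ty": 0, "tz": 0, "ax": 0, "ay": -0.01, "az": 0, "grip": 0.5},
    {"tx": 0.033, "ty": 0, "tz": 0, "ax": 0, "ay": 0, "az": 0, "grip": 0.5},
    {"tx": 0.033, "ty": 0, "tz": 0.02, "ax": 0, "ay": 0, "az": 0, "grip": 0.5},
    {"tx": 0.033, "ty": 0, "tz": 0.02, "ax": 0, "ay": 0, "az": 0, "grip": 0.5},
    {"tx": 0, "ty": 0, "tz": 0.03, "ax": 0, "ay": 0, "az": 0, "grip": 0.5},
  ],
)

```text
time_s: 17.3
ee_pos: [469.0, -43.3, 153.1]
ee_rot: [3.115, 0.389, -0.008]
ft_force: [1.4, -0.1, -0.9]
gripper_width: 42.9
grip_force: 0.0
```

```bash
sleep 1; python3 -c "
from go import *
go((466,-44.8,44),13.6)"
```

```text
t 17.3 pos [469.  -43.3 153.1] F [ 1.4 -0.1 -0.9] w 42.9 gf 0.0 turn(tool) [0.001 0.005 0.011] shift(after turn, m) [-0.0033  0.0008  0.1091] joints [ 0.24  0.14 -0.24  0.   -1.2   1.58]
```

Call:
step_arm(
  commands=[
    {"tx": -0.0033, "ty": 0.001, "tz": 0.03, "ax": 0, "ay": 0, "az": 0.008, "grip": 0.5},
    {"tx": 0, "ty": 0, "tz": 0.03, "ax": 0, "ay": 0, "az": 0, "grip": 0.5},
    {"tx": 0, "ty": 0, "tz": 0.025, "ax": 0, "ay": 0, "az": 0, "grip": 0.5},
    {"tx": 0, "ty": 0, "tz": 0.01, "ax": 0, "ay": 0, "az": 0, "grip": 0.5},
    {"tx": 0, "ty": 0, "tz": 0, "ax": 0, "ay": 0, "az": 0, "grip": 0.5},
  ],
)

```text
time_s: 17.72
ee_pos: [457.3, -46.7, 55.8]
ee_rot: [3.118, 0.374, -0.024]
ft_force: [-0.0, 0.3, -1.1]
gripper_width: 42.5
grip_force: 0.0
```

```bash
python3 -c "
from go import *
go((466,-44.8,45),13.6)"
```

```text
t 17.72 pos [457.3 -46.7  55.8] F [-0.   0.3 -1.1] w 42.5 gf 0.0 turn(tool) [-0.001  0.015  0.001] shift(after turn, m) [0.0089 0.0002 0.0108] joints [ 0.24  0.22 -0.41 -0.   -0.95  1.57]
```

Call:
step_arm(
  commands=[
    {"tx": 0.009, "ty": 0, "tz": 0, "ax": 0, "ay": 0.015, "az": 0, "grip": 0.5},
    {"tx": 0, "ty": 0, "tz": 0.006, "ax": 0, "ay": 0, "az": 0, "grip": 0.5},
    {"tx": 0, "ty": 0, "tz": 0.004, "ax": 0, "ay": 0, "az": 0, "grip": 0.5},
    {"tx": 0, "ty": 0, "tz": 0, "ax": 0, "ay": 0, "az": 0, "grip": 0.5},
  ],
)

```text
time_s: 18.05
ee_pos: [468.9, -44.1, 49.5]
ee_rot: [-3.118, -0.374, -0.013]
ft_force: [-0.1, 0.6, -0.1]
gripper_width: 42.9
grip_force: 0.0
```

```bash
python3 -c "
from go import *
go((466,-44.8,45),13.6)"
```

```text
t 18.05 pos [468.9 -44.1  49.5] F [-0.1  0.6 -0.1] w 42.9 gf 0.0 turn(tool) [-0.    -0.009  0.002] shift(after turn, m) [-0.003  -0.      0.0045] joints [ 0.24  0.24 -0.41 -0.   -0.91  1.57]
```

Call:
step_arm(
  commands=[
    {"tx": -0.003, "ty": 0, "tz": 0.003, "ax": 0, "ay": -0.007, "az": 0, "grip": 0.5},
    {"tx": 0, "ty": 0, "tz": 0, "ax": 0, "ay": 0, "az": 0, "grip": 0.5},
    {"tx": 0, "ty": 0, "tz": 0, "ax": 0, "ay": 0, "az": 0, "grip": 0.5},
  ],
)

```text
time_s: 18.3
ee_pos: [466.0, -44.9, 47.0]
ee_rot: [-3.119, -0.375, -0.003]
ft_force: [-0.6, -0.1, 0.1]
gripper_width: 42.8
grip_force: 0.0
```

```bash
python3 -c "
from go import *
go((466,-44.8,45),13.6)"
```

```text
t 18.3 pos [466.  -44.9  47. ] F [-0.6 -0.1  0.1] w 42.8 gf 0.0 turn(tool) [ 0.    -0.002  0.002] shift(after turn, m) [-0.     -0.0002  0.002 ] joints [ 0.24  0.24 -0.42  0.   -0.91  1.57]
```

Good. Close on the lug.

Call:
step_arm(
  commands=[
    {"tx": 0, "ty": 0, "tz": 0.001, "ax": 0, "ay": 0, "az": 0, "grip": 0.7},
    {"tx": 0, "ty": 0, "tz": 0, "ax": 0, "ay": 0, "az": 0, "grip": 0.85},
    {"tx": 0, "ty": 0, "tz": 0, "ax": 0, "ay": 0, "az": 0, "grip": 1},
    {"tx": 0, "ty": 0, "tz": 0, "ax": 0, "ay": 0, "az": 0, "grip": 1},
    {"tx": 0, "ty": 0, "tz": 0, "ax": 0, "ay": 0, "az": 0, "grip": 1},
  ],
)

```text
time_s: 18.72
ee_pos: [466.3, -44.9, 45.9]
ee_rot: [-3.119, -0.375, -0.004]
ft_force: [0.6, -0.4, 1.2]
gripper_width: 15.5
grip_force: 61.0
```

Call:
step_arm(
  commands=[
    {"tx": 0, "ty": 0, "tz": 0, "ax": 0, "ay": 0, "az": 0, "grip": 1},
    {"tx": 0, "ty": 0, "tz": 0, "ax": 0, "ay": 0, "az": 0, "grip": 1},
    {"tx": 0, "ty": 0, "tz": 0, "ax": 0, "ay": 0, "az": 0, "grip": 1},
  ],
)

```text
time_s: 18.97
ee_pos: [466.3, -45.0, 46.0]
ee_rot: [-3.119, -0.375, -0.004]
ft_force: [-0.5, -0.8, 1.8]
gripper_width: 15.4
grip_force: 61.0
```

```bash
python3 - <<'E'
from go import *
go((466,-44.8,150),14)
S=capture("side");np.savez("S6.npz",**S)
print([(round(d["p"],2),np.round(d["position"],1)) for d in look_for("lens",S)])
from fit import rectfit
P,uv=cloud(S)
L=P[(np.hypot(P[:,0]-465,P[:,1]+47)<85)&(abs(P[:,2]-37)<4)]; print("foot",rectfit(L,124,44,(465.5,-45,.24),10))
# lens front face: fit axis-normal plane + ring centre in S
t=np.radians(-98.7); ex=np.array([np.cos(t),np.sin(t)]); ey=np.array([-ex[1],ex[0]])
H=(np.hypot(P[:,0]-585,P[:,1]+385)<45)&(P[:,2]>205)&(P[:,2]<285); Q=P[H]; c=S["frame"][uv[H][:,1],uv[H][:,0]].astype(int)
a=Q[:,:2]@ex-np.array([568.4,-486.3])@ex; l=Q[:,:2]@ey-np.array([568.4,-486.3])@ey
f=(a<-105); print("front n",f.sum(),"a",np.percentile(a[f],[5,50,95]).round(1),"lat",np.percentile(l[f],[1,50,99]).round(1),"z",np.percentile(Q[f,2],[1,50,99]).round(1),"uv",uv[H][f].min(0),uv[H][f].max(0))
print("pred lens px",proj(S,[[585,-377.6,243]]))
E
```

```text
t 18.97 pos [466.3 -45.   46. ] F [-0.5 -0.8  1.8] w 15.4 gf 61.0 turn(tool) [ 0.    -0.002 -0.005] shift(after turn, m) [-0.0002 -0.0002 -0.104 ] joints [ 0.24  0.24 -0.42  0.   -0.91  1.57]
[(0.84, array([312.1,  88.7])), (0.55, array([304.9, 244.5]))]
foot (array([465.6, -43.6,  13. ]), array([122.4,  44.9]), 460, np.float64(36.6))
front n 150 a [-113.4 -110.3 -106.4] lat [-19.   -0.8  19. ] z [221.2 242.6 260.7] uv [298  95] [311 108]
pred lens px [[304.30135646 100.81636021]]
```

Call:
step_arm(
  commands=[
    {"tx": 0, "ty": 0, "tz": -0.004, "ax": 0, "ay": 0, "az": 0, "grip": 1},
    {"tx": 0, "ty": 0, "tz": -0.008, "ax": 0, "ay": 0, "az": 0, "grip": 1},
    {"tx": 0, "ty": 0, "tz": -0.012, "ax": 0, "ay": 0, "az": 0, "grip": 1},
    {"tx": 0, "ty": 0, "tz": -0.016, "ax": 0, "ay": 0, "az": 0, "grip": 1},
    {"tx": 0, "ty": 0, "tz": -0.02, "ax": 0, "ay": 0, "az": 0, "grip": 1},
  ],
)

```text
time_s: 19.48
ee_pos: [464.3, -44.9, 105.3]
ee_rot: [-3.118, -0.374, 0.004]
ft_force: [0.6, 0.1, -5.4]
gripper_width: 15.3
grip_force: 60.2
```

Call:
step_arm(
  commands=[
    {"tx": 0, "ty": 0, "tz": -0.025, "ax": 0, "ay": 0, "az": 0, "grip": 1},
    {"tx": 0, "ty": 0, "tz": -0.025, "ax": 0, "ay": 0, "az": 0, "grip": 1},
    {"tx": 0, "ty": 0, "tz": -0.025, "ax": 0, "ay": 0, "az": 0, "grip": 1},
    {"tx": 0, "ty": 0, "tz": -0.025, "ax": 0, "ay": 0, "az": 0, "grip": 1},
    {"tx": 0, "ty": 0, "tz": -0.02, "ax": 0, "ay": 0, "az": 0, "grip": 1},
  ],
)

```text
time_s: 19.9
ee_pos: [465.2, -44.9, 227.6]
ee_rot: [-3.118, -0.375, -0.003]
ft_force: [0.9, 0.0, -5.7]
gripper_width: 15.2
grip_force: 60.2
```

Call:
step_arm(
  commands=[
    {"tx": 0, "ty": 0, "tz": -0.015, "ax": 0, "ay": 0, "az": 0.04, "grip": 1},
    {"tx": 0, "ty": 0, "tz": -0.01, "ax": 0, "ay": 0, "az": 0.06, "grip": 1},
    {"tx": 0, "ty": 0, "tz": -0.006, "ax": 0, "ay": 0, "az": 0.08, "grip": 1},
    {"tx": 0, "ty": 0, "tz": 0, "ax": 0, "ay": 0, "az": 0.08, "grip": 1},
    {"tx": 0, "ty": 0, "tz": 0, "ax": 0, "ay": 0, "az": 0.07, "grip": 1},
  ],
)

```text
time_s: 20.32
ee_pos: [465.0, -44.7, 256.9]
ee_rot: [-3.137, 0.149, -0.001]
ft_force: [-0.3, -0.1, -6.3]
gripper_width: 15.2
grip_force: 60.2
```

Call:
step_arm(
  commands=[
    {"tx": 0, "ty": 0, "tz": 0, "ax": 0, "ay": 0, "az": 0.045, "grip": 1},
    {"tx": 0, "ty": 0, "tz": 0, "ax": 0, "ay": 0, "az": 0.017, "grip": 1},
    {"tx": 0, "ty": 0, "tz": 0, "ax": 0, "ay": 0, "az": 0, "grip": 1},
  ],
)

```text
time_s: 20.57
ee_pos: [465.1, -44.9, 256.5]
ee_rot: [-3.132, 0.239, -0.001]
ft_force: [0.3, 0.4, -5.6]
gripper_width: 15.6
grip_force: 60.2
```

```bash
python3 -c "
from go import *
go((608.8,-227.3,263.5),-8.7)"
```

```text
t 20.57 pos [465.1 -44.9 256.5] F [ 0.3  0.4 -5.6] w 15.6 gf 60.2 turn(tool) [-0.001 -0.    -0.001] shift(after turn, m) [ 0.1696  0.1586 -0.007 ] joints [ 0.24  0.08 -0.04 -0.   -1.45  1.18]
```

Call:
step_arm(
  commands=[
    {"tx": 0.0085, "ty": 0.008, "tz": -0.001, "ax": 0, "ay": 0, "az": 0, "grip": 1},
    {"tx": 0.0135, "ty": 0.0127, "tz": -0.001, "ax": 0, "ay": 0, "az": 0, "grip": 1},
    {"tx": 0.0205, "ty": 0.019, "tz": -0.001, "ax": 0, "ay": 0, "az": 0, "grip": 1},
    {"tx": 0.0237, "ty": 0.0222, "tz": -0.001, "ax": 0, "ay": 0, "az": 0, "grip": 1},
    {"tx": 0.0237, "ty": 0.0222, "tz": -0.001, "ax": 0, "ay": 0, "az": 0, "grip": 1},
  ],
)

```text
time_s: 20.98
ee_pos: [542.5, -143.2, 261.9]
ee_rot: [-3.132, 0.236, -0.003]
ft_force: [1.5, 1.3, -3.8]
gripper_width: 15.2
grip_force: 60.2
```

Call:
step_arm(
  commands=[
    {"tx": 0.0237, "ty": 0.0222, "tz": -0.001, "ax": 0, "ay": 0, "az": 0, "grip": 1},
    {"tx": 0.0205, "ty": 0.019, "tz": -0.001, "ax": 0, "ay": 0, "az": 0, "grip": 1},
    {"tx": 0.017, "ty": 0.016, "tz": 0, "ax": 0, "ay": 0, "az": 0, "grip": 1},
    {"tx": 0.012, "ty": 0.011, "tz": 0, "ax": 0, "ay": 0, "az": 0, "grip": 1},
    {"tx": 0.0065, "ty": 0.0063, "tz": 0, "ax": 0, "ay": 0, "az": 0, "grip": 1},
  ],
)

```text
time_s: 21.4
ee_pos: [610.0, -230.0, 262.2]
ee_rot: [-3.132, 0.24, 0.001]
ft_force: [-0.1, 0.6, -6.0]
gripper_width: 15.0
grip_force: 60.2
```

Call:
step_arm(
  commands=[
    {"tx": 0, "ty": 0, "tz": 0, "ax": 0, "ay": 0, "az": 0, "grip": 1},
    {"tx": 0, "ty": 0, "tz": 0, "ax": 0, "ay": 0, "az": 0, "grip": 1},
    {"tx": 0, "ty": 0, "tz": 0, "ax": 0, "ay": 0, "az": 0, "grip": 1},
  ],
)

```text
time_s: 21.65
ee_pos: [608.9, -227.5, 263.7]
ee_rot: [-3.132, 0.239, -0.002]
ft_force: [0.1, -0.5, -6.2]
gripper_width: 15.3
grip_force: 60.3
```

```bash
python3 - <<'E'
from go import *
go((608.8,-227.3,263.5),-8.7)
from fit import rectfit
lens=np.array([585.8,-377.5]); ex=np.array([np.cos(np.radians(-98.7)),np.sin(np.radians(-98.7))]); ey=np.array([-ex[1],ex[0]])
ims=[]
for n in("side","top"):
    p=capture(n); np.savez(n[0].upper()+"7.npz",**p); P,uv=cloud(p)
    near=np.hypot(P[:,0]-609,P[:,1]+227)<85
    F=P[near&(abs(P[:,2]-255)<5)]
    print(n,"foot",len(F), rectfit(F,124,44,(608.8,-227.3,-.152),12) if len(F)>40 else "")
    a=(P[:,:2]-lens)@ex; l=(P[:,:2]-lens)@ey
    stub=(a<-90)&(a>-128)&(abs(l)<20)&(abs(P[:,2]-242)<25)
    Q=P[stub]
    if len(Q)>5: print("  stub n",len(Q),"a",np.percentile(a[stub],[50,97,100]).round(1),"lat",np.percentile(l[stub],[3,50,97]).round(1),"z",np.percentile(Q[:,2],[50,97]).round(1))
    fr=(a>-8)&(a<30)&(abs(l)<26)&(P[:,2]>210)&(P[:,2]<275)
    print("  lens n",fr.sum(),"a",np.percentile(a[fr],[1,10,50]).round(1) if fr.sum() else "","lat",np.percentile(l[fr],[2,50,98]).round(1) if fr.sum() else "","ridge z",np.median(P[fr&(abs(l)<5)&(a>5)][:,2]).round(1))
    for nm,s in(("pinb",46),("pina",-46)):
        q=np.array([608.8,-227.3])+s*np.array([np.cos(-.152),np.sin(-.152)])
        k=(np.hypot(*(P[:,:2]-q).T)<14)&(P[:,2]>263)&(P[:,2]<300)
        print("  ",nm,k.sum(),np.percentile(P[k][:,2],[90,97]).round(1) if k.any() else "")
    u=proj(p,[[600,-290,240]])[0].astype(int); f=p["frame"][max(0,u[1]-50):u[1]+60,max(0,u[0]-55):u[0]+55,::-1]; ims.append(cv2.resize(f,(400,400),interpolation=2))
cv2.imwrite("pics/fin.png",np.hstack(ims))
E
```

```text
t 21.65 pos [ 608.9 -227.5  263.7] F [ 0.1 -0.5 -6.2] w 15.3 gf 60.3 turn(tool) [-0.001 -0.001 -0.   ] shift(after turn, m) [-0.0002 -0.0001  0.0002] joints [-0.12  0.46  0.49 -0.   -1.6   1.54]
side foot 492 (array([ 607.6, -226.2,   -9. ]), array([123.2,  46.6]), 484, np.float64(254.5))
  stub n 27 a [-110.  -100.1  -99.8] lat [-11.8  -7.9  -1.9] z [249.4 252.2]
  lens n 244 a [-3.9 -2.1  1.6] lat [-24.2  -4.2  17.8] ridge z 259.8
   pinb 52 [290.3 291.4]
   pina 52 [292. 293.]
top foot 309 (array([ 574.6, -223.9,  -14.6]), array([61.4, 47.9]), 280, np.float64(256.0))
  stub n 49 a [-110.   -98.3  -97.5] lat [-12.8  -7.7  -0.7] z [251.6 256. ]
  lens n 190 a [ 0.4  1.4 12.4] lat [-21.1  -4.6  18. ] ridge z 262.3
   pinb 0 
   pina 25 [293.  293.6]
```

View pics/fin.png

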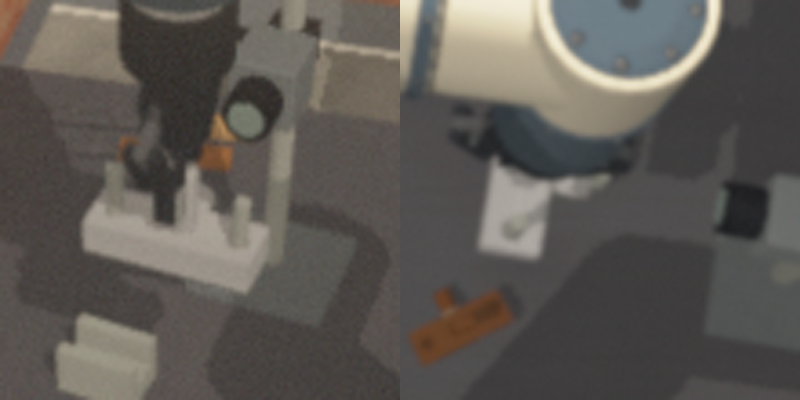

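The final views show the bracket upright in the gripper with both pins seated and the stub facing the lens. Measured between stub mouth and lens: gap about 100 mm, lateral and height errors about 1 mm, heading error under 1°. The arm is still, so I'm handing in.

```bash
python3 -c "
from plant import *
print(get_obs()['joint_vel']); print(job_done())"
```

```text
[ 0.0033942  -0.00631914  0.00086587  0.00041914  0.00099382  0.00257813]
the job is handed in; nothing more can be done
None
```

Job handed in: both short pins are home in the bracket, and the arm is holding it still in front of the camera, stub mouth centred on the lens to about 1 mm and about 100 mm away; one rack contact of about 28 N on the way stayed under the 40 N limit.

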